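# Lever open the syringe case and file the resin syringes by colour

## Task

Put the used resin syringes away: lever up the tight lid of the storage case with the blade of the blue-handled spatula, entered in the notch in the middle of the lid's front edge, and swing the lid fully open. Lay every syringe lengthwise in the tray of its own colour, then shut the lid flush and leave the spatula lying flat on the worktop. Leave the plaster models and the little bottles as they are.

Things in the scene. Friction and masses are not known exactly. Their poses are not given: they have to be found in the camera images.
- case: White flat storage case, fixed on the worktop, 150 (own x) x 216 (own y) x 46 mm high with the lid shut, 40 without. Origin: centre of its underside, z up; own +x points to the long side with the hinge, -x to the long front side. Walls 5 mm, inner floor 6 mm above the worktop. Empty, nothing inside stands higher than 22 mm above the worktop. Contents show through the lid.
- case_notch (a point): Centre of the pry notch in the front wall, on its outer face (case frame x = -75, y = 0, z = 35 mm). The notch is 46 mm wide (case's y) and 10 mm high, from 30 to 40 mm above the worktop, straight under the lid; the wall is 5 mm thick there and the space behind is free. Axes as the case's.
- case_lid (a joint): Hinge of the case's lid, rad: 0 = shut flush, grows as it opens, stop at 1.75. Stiff hinge: the lid stays at whatever angle it is left; moving it takes about 0.5 to 1.5 N at its front edge, up or down.
- case_lid_hinge (a point): Point midway along the lid's hinge line (case frame x = +70, y = 0, z = 40 mm), which runs along the case's own y.
- case_lid_lip (a point): Middle of the lid's lower front edge, 145 mm from the hinge line; shut, it lies over the pry notch, 40 mm above the worktop, flush with the front wall. The lid is a rigid plate 6 mm thick (its underside is the plane of hinge line and this edge), 216 mm wide, grey rim round a clear window, no handle.
- cement_spatula: Spatula, blue handle, steel blade, 210 mm, about 50 g. Origin: middle of its length, on its underside as it lies; own y along it: handle from y = -4 to +105 mm (20 mm wide along x, 10 thick), blade from 2 mm to its tip at y = -105 mm (26 mm wide, 2 thick, 4 to 6 mm above the underside). Grasp the handle across its width.
- tray_orange: Orange tray lying in the case, one of three side by side along the case's own y (67 mm pitch, order varies), fixed in it. 138 mm (own x, along the case's x) x 66 mm (own y) x 16 mm high, open on top, walls 3 mm thick, floor 3 mm; origin: centre of its underside, 6 mm above the worktop; inside 132 x 60 mm.
- tray_blue: Blue tray lying in the case, one of three side by side along the case's own y (67 mm pitch, order varies), fixed in it. 138 mm (own x, along the case's x) x 66 mm (own y) x 16 mm high, open on top, walls 3 mm thick, floor 3 mm; origin: centre of its underside, 6 mm above the worktop; inside 132 x 60 mm.
- tray_green: Green tray lying in the case, one of three side by side along the case's own y (67 mm pitch, order varies), fixed in it. 138 mm (own x, along the case's x) x 66 mm (own y) x 16 mm high, open on top, walls 3 mm thick, floor 3 mm; origin: centre of its underside, 6 mm above the worktop; inside 132 x 60 mm.
- syringe_orange_a: Resin syringe, orange cap and orange-marked barrel, 109 mm long, 11 g; may be absent. Origin: midway along it, at the underside as it lies; own x from the plunger (-55 mm) to the cap (+54 mm); its axis runs 5.6 mm from the origin along own z. Barrel 11 mm thick from x = -28 to +39 mm: grasp across it. A flat flange (24 along y, 11 along z, 2 thick) stands at x = -28 mm.
- syringe_blue_a: Resin syringe, blue cap and blue-marked barrel, 109 mm long, 11 g; may be absent. Origin: midway along it, at the underside as it lies; own x from the plunger (-55 mm) to the cap (+54 mm); its axis runs 5.6 mm from the origin along own z. Barrel 11 mm thick from x = -28 to +39 mm: grasp across it. A flat flange (24 along y, 11 along z, 2 thick) stands at x = -28 mm.
- syringe_green_a: Resin syringe, green cap and green-marked barrel, 109 mm long, 11 g; may be absent. Origin: midway along it, at the underside as it lies; own x from the plunger (-55 mm) to the cap (+54 mm); its axis runs 5.6 mm from the origin along own z. Barrel 11 mm thick from x = -28 to +39 mm: grasp across it. A flat flange (24 along y, 11 along z, 2 thick) stands at x = -28 mm.
- syringe_orange_b: Resin syringe, orange cap and orange-marked barrel, 109 mm long, 11 g; may be absent. Origin: midway along it, at the underside as it lies; own x from the plunger (-55 mm) to the cap (+54 mm); its axis runs 5.6 mm from the origin along own z. Barrel 11 mm thick from x = -28 to +39 mm: grasp across it. A flat flange (24 along y, 11 along z, 2 thick) stands at x = -28 mm.
- syringe_blue_b: Resin syringe, blue cap and blue-marked barrel, 109 mm long, 11 g; may be absent. Origin: midway along it, at the underside as it lies; own x from the plunger (-55 mm) to the cap (+54 mm); its axis runs 5.6 mm from the origin along own z. Barrel 11 mm thick from x = -28 to +39 mm: grasp across it. A flat flange (24 along y, 11 along z, 2 thick) stands at x = -28 mm.
- syringe_green_b: Resin syringe, green cap and green-marked barrel, 109 mm long, 11 g; may be absent. Origin: midway along it, at the underside as it lies; own x from the plunger (-55 mm) to the cap (+54 mm); its axis runs 5.6 mm from the origin along own z. Barrel 11 mm thick from x = -28 to +39 mm: grasp across it. A flat flange (24 along y, 11 along z, 2 thick) stands at x = -28 mm.
- plaster_upper: Pale plaster model of the upper teeth, 65 x 62 x 28 mm, at the back on the right; bystander, origin under its centre.
- plaster_lower: Tan plaster model of the lower teeth, 58 x 64 x 28 mm, on the right; bystander, origin under its centre.
- bond_magenta: Small dark bottle with a magenta cap, 26 x 26 x 68 mm, at the back; bystander, origin under its centre.
- bond_blue: Small white bottle with a blue cap, 26 x 26 x 68 mm, at the back; bystander, origin under its centre.
Things that resemble listed ones, but are neither listed nor needed, are in the scene too. What is shaped like the syringe_green_a but red is not meant.

How it is judged:
By the outcome, as a careful person would: the job done as asked, in the order asked, and still so for the second after the job is handed in, with the robot touching nothing.
Of syringe_orange_a, syringe_blue_a, syringe_green_a, syringe_orange_b, syringe_blue_b, syringe_green_b only 4 to 6 are there at a start; the rules pass over those that are not, and their reading is None.
At some moment in a run one of syringe_orange_a, syringe_blue_a, syringe_green_a, syringe_orange_b, syringe_blue_b, syringe_green_b may be knocked a few centimetres aside while the robot is not near it.
Once in a run the grip may slacken for a moment while it holds something.
It also fails if it takes over 210 s, if anything falls off the work surface, if the arm or the gripper's body presses on something with over 40 N, if the wrist force passes 120 N, or if a joint passes its speed limit or range.

## Robot

A 6-joint arm with a two-finger parallel gripper is mounted at the origin on a cart in front of the work surface, level with it; the furniture and walls round the work are solid. World frame = base frame: x ahead of the robot, y to its left, z up, the work surface at z = 0. Lengths are in mm, angles in degrees, forces in N, time in s.
With the tool pointing down it reaches from about 350 to 850 mm from the base axis. Payload 8.1 kg.
Tool frame: the origin (TCP) lies midway between the tips of the shut fingers; the grasp point (between the pads) lies grip_depth behind it (grip_depth is the distance from the TCP to the grasp point, in mm); z points along the fingers, y is the line along which they close (so a half turn about z gives the same grasp; the last joint's range is limited). The gripper opens to 85 mm and grips with 20 to 120 N. Pads are 22 mm wide; open, the fingers measure 114 mm over their backs; the gripper's body (76 mm by 85 mm) begins 54 mm behind the grasp point. The pads swing forward as they close: fully open they stand 13 mm farther back than shut.
Start: joints at [-81.727, 7.471, 85.268, -0, 87.261, -4.893], TCP at [136.69, -584.227, 231.292] pointing down, gripper open.
Joint ranges: [-169.43, 169.43], [-51.17, 129.36], [1.28, 143.12], [-76.62, 256.62], [0, 156.53], [-152.29, 152.29]. Speed limits (degrees/s): [136.94, 136.94, 159.86, 180, 180, 180].

## Interface

Orientations are given as [roll, pitch, yaw] about the fixed x, y, z axes, in that order (R = Rz(yaw) Ry(pitch) Rx(roll)).
In Python, from bench import sense, snapshot, hand_in, grip_depth gives the robot as it stands. The module is installed in compiled form; this text tells all that it offers.
- The arm moves only by the tool apply_moves, never from a script. Its argument "series" is text: rows parted by semicolons, each of 5 numbers parted by spaces: the shift along the tool's x, y, z each as a share of 0.3 m, from -1 to 1, then the turn about the tool's z as a share of 2 rad, from -1 to 1, then the gripper's target within -1 to 1 (shut at 1, half-way at 0, fully open at -1). In form: tx ty tz twist gripper; .... A call has 1 to 5 rows; each row shifts and turns the commanded pose from where the row before left it, along the tool's axes as they then stand; what a row does not reach is not made up. A row lasts 1/12 s, in which the tool goes at most 41.7 mm and 7.16 degrees, less where a joint would pass 70% of its speed; a pose out of reach is approached as far as the arm can. A call with a number of a shift or a turn outside -1 to 1 is refused whole. A call with a gripper value outside its range is refused whole. The fingers move at their own pace and stop on an object; "squeeze" is the grip in N (left out, the last holds). Time passes only in rows, so rows that do not move let the fingers close. It gives the time, the measured TCP pose, the force, the opening and the grip force at its end, in the units of the state.
- sense(): the state, without advancing time (a new reading comes with each control period).
- snapshot(name): name is "scene" or "top" or "wrist"; returns a dict with "frame" (400x640x3 uint8, blue, green, red), "depth" (400x640 float32, mm along the optical axis (not along the pixel's ray), 0 where there is no reading), "intrinsics" (3x3 intrinsics, pixels), "extrinsics" (4x4, takes a point from camera to world coordinates); the wrist camera has in their place "tool_from_camera" (4x4, takes a point from camera to tool coordinates, whose origin is the TCP and whose axes are the flange's). Camera axes: x right, y down, z forward; pixel columns grow to the right and rows downward; lengths in mm; the calibration is good to about 2 mm. A picture is of the moment at which its call begins: read the wrist's pose just before it.
- hand_in(): hands the job in; it is judged then, once.
The state is a dict: "time": time; "joint_pos": joint angles; "qd": joint speeds; "joint_efforts": joint torques, N m; "tool_pos": TCP position; "tcp_rot": TCP orientation; "ft_force": force on the tool from outside, world axes, zero at the start; "wrist_torque": the same for the moment, N m; "finger_gap": finger opening in mm; "grip_force": force on a finger pad.
Only numpy, scipy, OpenCV 4.12 (cv2) and the standard library are available. Lean on these libraries where they do the work, as an engineer would, in place of code of your own. Each camera call takes 0.05 s, during which the arm holds its last target. There are 200 camera calls.

## Working session

There is one attempt and no reset: what is moved stays moved. The work goes in short steps, Python scripts to look and compute and a tool call to move; the robot and the scene stay as the last step left them, time stands still between calls to the robot, and variables do not carry over. Pictures are saved under pics/ and viewed, at most 14 in all, crops included, and the job is handed in when it is done.

Besides the shell and the picture viewer there is one more tool, called after "Call:" as name(argument=value, ...) on one line, values as JSON. apply_moves: Moves the arm, as the interface text tells. Its arguments: {"type":"object","properties":{"series":{"type":"string"},"squeeze":{"type":"number"}},"required":["series"]}

```bash
mkdir -p pics; cat > h.py <<'E'
import numpy as np, cv2, json
from bench import sense, snapshot, grip_depth
from scipy.spatial.transform import Rotation as Ro
def shot(n,save=None):
    s=sense(); d=snapshot(n)
    if save: cv2.imwrite('pics/'+save,d['frame'])
    if 'extrinsics' in d: T=np.array(d['extrinsics'])
    else:
        W=np.eye(4); W[:3,:3]=Ro.from_euler('xyz',s['tcp_rot'],degrees=True).as_matrix(); W[:3,3]=s['tool_pos']
        T=W@np.array(d['tool_from_camera'])
    return d['frame'],d['depth'],np.array(d['intrinsics']),T
def ray(K,T,u,v,z):
    r=T[:3,:3]@np.linalg.solve(K,[u,v,1.]); o=T[:3,3]
    return o+r*(z-o[2])/r[2]
E
python3 - <<'E'
from h import *
print(sense(), grip_depth)
for n in ('scene','top'):
    f,d,K,T=shot(n,n+'0.png'); print(n,K,T.round(3))
    np.savez(n+'0.npz',f=f,d=d,K=K,T=T)
E
```

```text
{'time': 0.0, 'joint_pos': array([-8.17270471e+01,  7.51470951e+00,  8.53295596e+01,  9.57466700e-04,
        8.72633090e+01, -4.89307704e+00]), 'qd': array([ 0.02283752, -0.01201006,  0.01796771, -0.08357574,  0.05145247,
        0.03689182]), 'joint_efforts': array([-5.05855114e-04, -5.69387162e+01, -5.00570083e+01, -2.70870996e-04,
        1.46913860e-02, -2.05076668e-05]), 'tool_pos': array([ 136.61065951, -583.66473776,  230.24592236]), 'tcp_rot': array([-1.79892895e+02, -1.01288386e-02,  1.31659739e+01]), 'ft_force': array([ 0.27832161, -0.67984039,  0.2411065 ]), 'wrist_torque': array([ 0.02465842, -0.01330692, -0.04533176]), 'grip_force': 0.0, 'finger_gap': 85.39829783355465} 18.700000000000003
scene [[498.19851621   0.         322.36416252]
 [  0.         498.19851621 207.77217771]
 [  0.           0.           1.        ]] [[-5.190000e-01 -7.130000e-01  4.720000e-01 -2.317380e+02]
 [-8.550000e-01  4.410000e-01 -2.730000e-01  3.177880e+02]
 [-1.400000e-02 -5.450000e-01 -8.380000e-01  1.390983e+03]
 [ 0.000000e+00  0.000000e+00  0.000000e+00  1.000000e+00]]
top [[477.11379889   0.         318.22514444]
 [  0.         477.11379889 201.74849838]
 [  0.           0.           1.        ]] [[-6.000000e-03 -9.930000e-01  1.220000e-01  3.525610e+02]
 [-1.000000e+00  9.000000e-03  1.800000e-02 -1.210430e+02]
 [-1.900000e-02 -1.220000e-01 -9.920000e-01  1.429653e+03]
 [ 0.000000e+00  0.000000e+00  0.000000e+00  1.000000e+00]]
```

View pics/top0.png

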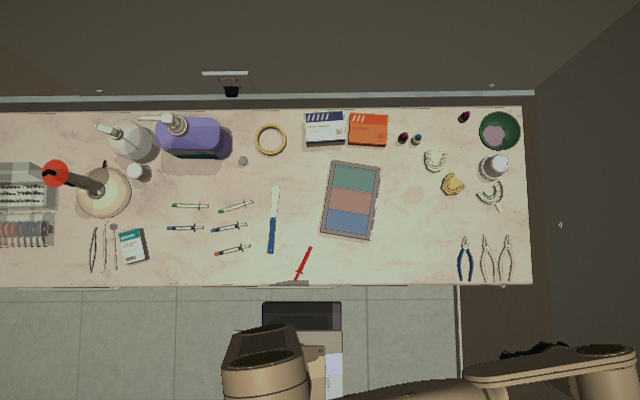

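View pics/scene0.png

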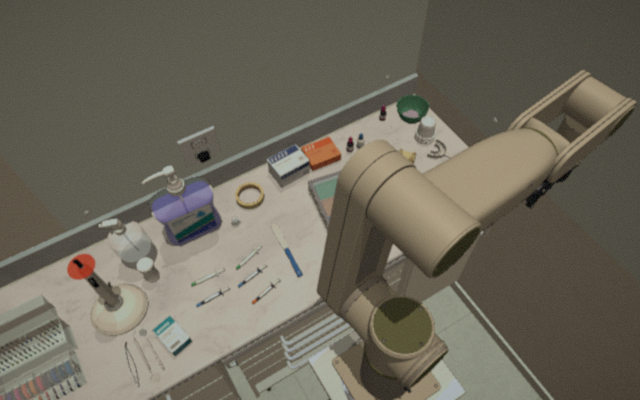

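Top view: case at (351,200), spatula (273,220) with blue handle toward the robot, syringes: green (190,206), (236,207); blue (185,228), (229,227); orange (233,250). The red thing at (303,263) is a decoy. Next I'll work out coordinates.

```bash
python3 - <<'E'
from h import *
z=np.load('top0.npz');K,T,f=z['K'],z['T'],z['f']
for n,u,v,h in [('g1',190,206,6),('g2',236,207,6),('b1',185,228,6),('b2',229,227,6),('o',233,250,6),('spat_tip',275,186,5),('spat_end',270,253,10),('case',351,200,46),('c_tl',333,160,46),('c_tr',381,164,46),('c_bl',320,235,46),('c_br',372,240,46),('red',303,263,6),('deskedge',300,288,0)]:
    print(n,ray(K,T,u,v,h).round())
cv2.imwrite('pics/c1.png',cv2.resize(f[140:280,160:400],None,fx=3.3,fy=3.3,interpolation=cv2.INTER_CUBIC))
E
```

```text
g1 [518. 293.   6.]
g2 [514. 153.   6.]
b1 [452. 306.   6.]
b2 [454. 173.   6.]
o [385. 160.   6.]
spat_tip [577.  36.   5.]
spat_end [375.  49.  10.]
case [ 527. -191.   46.]
c_tl [ 647. -140.   46.]
c_tr [ 633. -281.   46.]
c_bl [ 426. -100.   46.]
c_br [ 410. -250.   46.]
red [345. -48.   6.]
deskedge [272. -39.   0.]
```

View pics/c1.png

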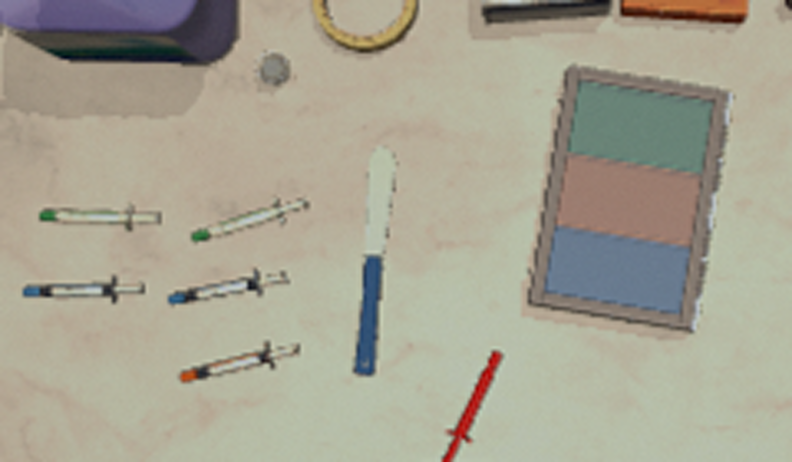

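```bash
cat >> h.py <<'E'
def plan(x,y,z,yaw,g=-1,n=None,start=None,vmax=.135,wmax=.06):
    """rows (tool axes, move units) from the present pose to x y z yaw; prints calls of <=5 rows"""
    if start is None:
        s=sense(); p=np.array(s['tool_pos']); a=s['tcp_rot'][2]
    else: p=np.array(start[:3],float); a=start[3]
    t=np.array([x,y,z]); da=(yaw-a+180)%360-180
    if abs(yaw-a)<=300: da=yaw-a
    k=max(np.linalg.norm(t-p)/300/vmax, abs(np.radians(da))/2/wmax,1e-6)
    n=n or int(np.ceil(k)); rows=[]
    for i in range(n):
        d=(t-p)/(n-i); c,s_=np.cos(np.radians(a)),np.sin(np.radians(a))
        l=np.array([c*d[0]+s_*d[1], s_*d[0]-c*d[1], -d[2]])/300
        l=l.round(3); tw=round(-np.radians((a*0+da)/n)/2,3)
        w=l*300; p=p+[c*w[0]+s_*w[1], s_*w[0]-c*w[1], -w[2]]
        a-=np.degrees(tw*2); rows.append('%g %g %g %g %g'%(*l,tw,g))
    for i in range(0,n,5): print('; '.join(rows[i:i+5]))
    print('end',p.round(1),round(a,1))
    return (*p,a)
E
python3 - <<'E'
from h import *
plan(440,40,330,176)
E
```

```text
0.061 -0.075 -0.014 -0.059 -1; 0.069 -0.067 -0.014 -0.059 -1; 0.077 -0.058 -0.014 -0.059 -1; 0.083 -0.049 -0.014 -0.059 -1; 0.088 -0.039 -0.014 -0.059 -1
0.092 -0.028 -0.014 -0.059 -1; 0.095 -0.017 -0.014 -0.059 -1; 0.096 -0.006 -0.014 -0.059 -1; 0.096 0.005 -0.014 -0.059 -1; 0.095 0.017 -0.014 -0.059 -1
0.092 0.028 -0.014 -0.059 -1; 0.088 0.038 -0.014 -0.059 -1; 0.083 0.048 -0.014 -0.059 -1; 0.077 0.058 -0.014 -0.059 -1; 0.07 0.067 -0.014 -0.059 -1
0.061 0.074 -0.014 -0.059 -1; 0.052 0.081 -0.014 -0.059 -1; 0.042 0.087 -0.013 -0.059 -1; 0.032 0.091 -0.014 -0.059 -1; 0.021 0.094 -0.013 -0.059 -1
0.01 0.096 -0.014 -0.059 -1; -0.002 0.096 -0.013 -0.059 -1; -0.013 0.096 -0.014 -0.059 -1; -0.024 0.093 -0.013 -0.059 -1
end [440.   39.9 329.9] 175.4
```

Call:
apply_moves(series="0.061 -0.075 -0.014 -0.059 -1; 0.069 -0.067 -0.014 -0.059 -1; 0.077 -0.058 -0.014 -0.059 -1; 0.083 -0.049 -0.014 -0.059 -1; 0.088 -0.039 -0.014 -0.059 -1")

```text
time: 0.52
tool_pos: [200.4, -452.8, 251.8]
tcp_rot: [-179.9, -0.0, 47.3]
ft_force: [0.2, -0.0, 0.5]
finger_gap: 85.6
grip_force: 0.0
```

Call:
apply_moves(series="0.092 -0.028 -0.014 -0.059 -1; 0.095 -0.017 -0.014 -0.059 -1; 0.096 -0.006 -0.014 -0.059 -1; 0.096 0.005 -0.014 -0.059 -1; 0.095 0.017 -0.014 -0.059 -1")

```text
time: 0.93
tool_pos: [263.6, -323.0, 273.1]
tcp_rot: [-180.0, -0.0, 81.1]
ft_force: [0.9, -0.0, 0.3]
finger_gap: 85.2
grip_force: 0.0
```

Call:
apply_moves(series="0.092 0.028 -0.014 -0.059 -1; 0.088 0.038 -0.014 -0.059 -1; 0.083 0.048 -0.014 -0.059 -1; 0.077 0.058 -0.014 -0.059 -1; 0.07 0.067 -0.014 -0.059 -1")

```text
time: 1.35
tool_pos: [326.7, -193.2, 294.2]
tcp_rot: [-180.0, -0.0, 114.9]
ft_force: [0.6, -0.1, -0.1]
finger_gap: 85.5
grip_force: 0.0
```

Call:
apply_moves(series="0.061 0.074 -0.014 -0.059 -1; 0.052 0.081 -0.014 -0.059 -1; 0.042 0.087 -0.013 -0.059 -1; 0.032 0.091 -0.014 -0.059 -1; 0.021 0.094 -0.013 -0.059 -1")

```text
time: 1.77
tool_pos: [389.9, -63.2, 314.7]
tcp_rot: [-180.0, -0.0, 148.7]
ft_force: [0.6, -1.2, 0.1]
finger_gap: 85.3
grip_force: 0.0
```

Call:
apply_moves(series="0.01 0.096 -0.014 -0.059 -1; -0.002 0.096 -0.013 -0.059 -1; -0.013 0.096 -0.014 -0.059 -1; -0.024 0.093 -0.013 -0.059 -1; 0 0 0 0 -1")

```text
time: 2.18
tool_pos: [441.2, 43.2, 331.0]
tcp_rot: [179.9, 0.0, 176.1]
ft_force: [1.1, 0.5, 0.2]
finger_gap: 85.6
grip_force: 0.0
```

```bash
python3 - <<'E'
from h import *
f,d,K,T=shot('wrist','w1.png'); np.savez('w1.npz',f=f,d=d,K=K,T=T); s=sense(); print(s['tool_pos'],s['tcp_rot'],s['joint_pos'],K,T.round(3))
f,d,K,T=shot('scene'); np.savez('scene1.npz',f=f,d=d,K=K,T=T); cv2.imwrite('pics/s1.png',cv2.resize(f[150:330,170:430],None,fx=3,fy=3))
E
```

```text
[440.39750642  41.43100785 330.62224877] [ 1.79977629e+02 -4.28801051e-02  1.75712920e+02] [-1.29278981e+00 -1.84058694e+01  9.92642564e+01  2.48992864e-02
  9.91832652e+01 -8.70017371e+01] [[348.98593119   0.         317.69725622]
 [  0.         348.98593119 201.66576114]
 [  0.           0.           1.        ]] [[ 6.90000e-02  9.57000e-01  2.81000e-01  3.69903e+02]
 [ 9.98000e-01 -6.70000e-02 -1.80000e-02  4.79910e+01]
 [ 2.00000e-03  2.81000e-01 -9.60000e-01  4.73320e+02]
 [ 0.00000e+00  0.00000e+00  0.00000e+00  1.00000e+00]]
```

View pics/w1.png

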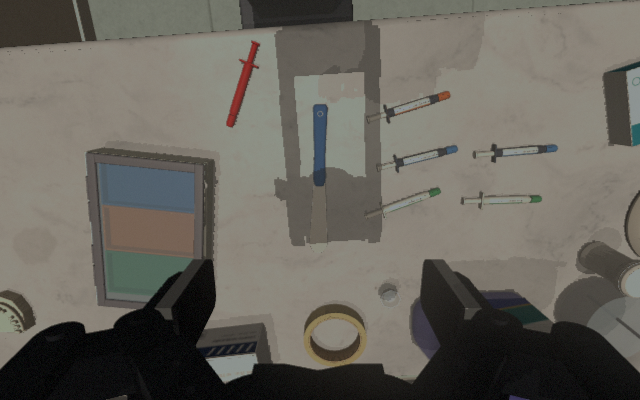

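Wrist view: the case is at (90-215, 150-310), the spatula handle at (320,145) with its blade down to (318,240), and the syringes on the right: orange (410,108), blue (418,158) and (515,151), green (403,202) and (502,199). The red decoy is at (243,83). There may be a notch near (208,200), so I'll confirm it in a crop and measure.

```bash
cat > seg.py <<'E'
from h import *
def blobs(f,lo,hi,amin=15):
    m=cv2.inRange(cv2.cvtColor(f,cv2.COLOR_BGR2HSV),lo,hi)
    n,l,st,c=cv2.connectedComponentsWithStats(m)
    return [(st[i,4],c[i].round(1),l==i) for i in range(1,n) if st[i,4]>=amin]
COL={'green':((60,90,40),(90,255,255)),'blue':((98,110,50),(125,255,255)),'orange':((4,150,120),(16,255,255)),'red':((0,150,60),(3,255,255))}
E
python3 - <<'E'
from seg import *
z=np.load('w1.npz');f,K,T=z['f'],z['K'],z['T']
for c in COL:
    for a,p,m in blobs(f[:300],*COL[c]): print(c,a,p,ray(K,T,*p,8).round())
cr=f[140:320,70:230]; cv2.imwrite('pics/c2.png',cv2.resize(cr,None,fx=3.3,fy=3.3,interpolation=cv2.INTER_CUBIC))
E
```

```text
green 29 [632.8  65.8] [357. 444.   8.]
green 21 [434.4 192.5] [504. 201.   8.]
blue 19 [319.4 164.2] [454.  45.   8.]
orange 56 [443.4  95.4] [376. 209.   8.]
red 601 [241.7  84.8] [346. -46.   8.]
```

View pics/c2.png

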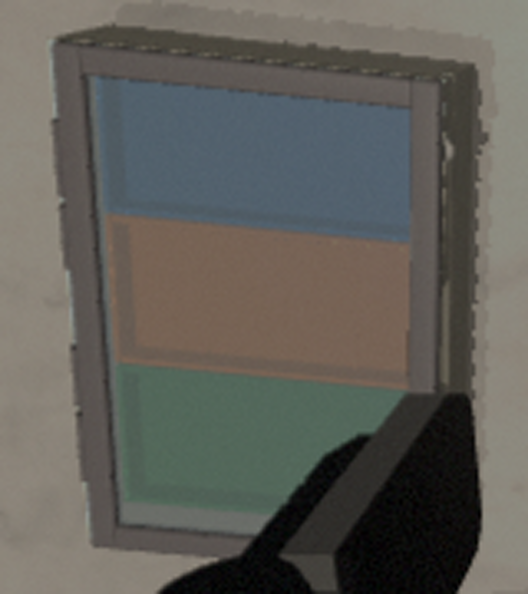

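View pics/s1.png

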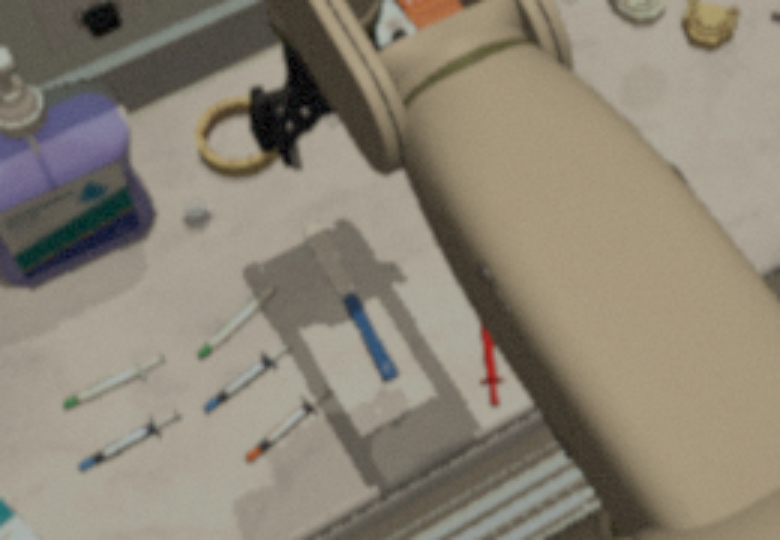

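```bash
python3 - <<'E'
from seg import *
z=np.load('w1.npz');f,d,K,T=z['f'],z['d'],z['K'],z['T']
# world height map
v,u=np.mgrid[:400,:640]
P=np.stack([(u-K[0,2])/K[0,0]*d,(v-K[1,2])/K[1,1]*d,d],-1)@T[:3,:3].T+T[:3,3]
ok=(d>0)&(v<300)
z_=P[...,2]
print('table z',np.median(z_[60:140,150:220]))
# case lid
m=ok&(z_>35)&(z_<60)&(P[...,1]<-60)&(P[...,1]>-330)
n,l,st,c=cv2.connectedComponentsWithStats(m.astype(np.uint8)); i=1+np.argmax(st[1:,4])
q=P[l==i]; print('lid',len(q),np.median(q[:,2]),cv2.minAreaRect(q[:,:2].astype(np.float32)),q.min(0),q.max(0))
# handle by blueness
hsv=cv2.cvtColor(f,cv2.COLOR_BGR2HSV)
print(hsv[130:180:10,320], hsv[150,552],hsv[190,410],hsv[158,450])
m=cv2.inRange(hsv,(98,80,30),(125,255,255)); n,l,st,c=cv2.connectedComponentsWithStats(m)
for i in range(1,n):
    if st[i,4]>100:print(st[i],c[i])
E
```

```text
table z -0.31750690391976377
lid 14982 44.13228507554848 ((526.9434204101562, -188.65325927734375), (153.48728942871094, 210.2072296142578), 79.83368682861328) [ 411.32772629 -281.08719263   35.02978084] [620.93376271 -97.98400412  48.54203119]
[[106 106  99]
 [107 105 102]
 [107 106 101]
 [107 110 100]
 [106  86  71]] [105 100 107] [ 18  31 138] [ 21  29 141]
[314 105  13  80 734] [319.53269755 138.45231608]
```

```bash
python3 - <<'E'
from seg import *
z=np.load('w1.npz');f,d,K,T=z['f'],z['d'],z['K'],z['T']
v,u=np.mgrid[:400,:640]
P=np.stack([(u-K[0,2])/K[0,0]*d,(v-K[1,2])/K[1,1]*d,d],-1)@T[:3,:3].T+T[:3,3]
hsv=cv2.cvtColor(f,cv2.COLOR_BGR2HSV)
m=cv2.inRange(hsv,(98,80,30),(125,255,255)); n,l,st,c=cv2.connectedComponentsWithStats(m)
i=1+np.argmax(st[1:,4]); ys,xs=np.nonzero(l==i)
q=np.array([ray(K,T,a,b,10) for a,b in zip(xs,ys)])
print(cv2.minAreaRect(q[:,:2].astype(np.float32)),cv2.fitLine(q[:,:2].astype(np.float32),cv2.DIST_L2,0,.01,.01).ravel(),'z',np.median(P[l==i][:,2]))
# lid edges (top z~46)
L=(d>0)&(P[...,2]>38)&(P[...,2]<52)&(P[...,1]>-330)&(P[...,1]<-60)
E=[];H=[]
for r in range(165,255,3):
    cs=np.nonzero(L[r,:230])[0]
    E.append(ray(K,T,cs.max()+.5,r,46)[:2]); H.append(ray(K,T,cs.min()-.5,r,46)[:2])
N=[]
for cc in range(110,195,3):
    rs=np.nonzero(L[:300,cc])[0]; N.append(ray(K,T,cc,rs.min()-.5,46)[:2])
for n_,A in (('right',E),('left',H),('near',N)):
    A=np.float32(A); g=cv2.fitLine(A,cv2.DIST_HUBER,0,.01,.01).ravel(); print(n_,g.round(3),np.degrees(np.arctan2(g[1],g[0])).round(2))
# wall profile under right edge
for r in range(160,262,6):
    cs=np.nonzero(L[r,:230])[0].max(); print(r,cs,[tuple(P[r,k].round().astype(int)) for k in range(cs-2,cs+10,2)])
E
```

```text
((428.7469177246094, 47.6787109375), (15.511897087097168, 103.82139587402344), 85.8663330078125) [ 9.9696118e-01 -7.7899814e-02  4.1963818e+02  4.7845604e+01] z 9.269590788896494
right [ 9.82000e-01 -1.88000e-01  4.96297e+02 -1.06235e+02] -10.83
left [ 9.84000e-01 -1.76000e-01  4.85331e+02 -2.54394e+02] -10.12
near [ 1.71000e-01  9.85000e-01  4.25817e+02 -1.50395e+02] 80.13
160 176 [(np.int64(430), np.int64(-136), np.int64(38)), (np.int64(430), np.int64(-134), np.int64(38)), (np.int64(431), np.int64(-132), np.int64(36)), (np.int64(431), np.int64(-129), np.int64(36)), (np.int64(431), np.int64(-127), np.int64(36)), (np.int64(432), np.int64(-126), np.int64(33))]
166 205 [(np.int64(439), np.int64(-99), np.int64(44)), (np.int64(440), np.int64(-98), np.int64(39)), (np.int64(442), np.int64(-99), np.int64(30)), (np.int64(444), np.int64(-99), np.int64(21)), (np.int64(445), np.int64(-99), np.int64(12)), (np.int64(447), np.int64(-100), np.int64(0))]
172 204 [(np.int64(446), np.int64(-101), np.int64(46)), (np.int64(448), np.int64(-100), np.int64(41)), (np.int64(449), np.int64(-100), np.int64(34)
[... 3502 characters left out ...]
int64(-118), np.int64(28)), (np.int64(554), np.int64(-119), np.int64(19)), (np.int64(559), np.int64(-120), np.int64(8))]
250 202 [(np.int64(551), np.int64(-121), np.int64(45)), (np.int64(552), np.int64(-119), np.int64(44)), (np.int64(557), np.int64(-121), np.int64(31)), (np.int64(559), np.int64(-119), np.int64(28)), (np.int64(563), np.int64(-120), np.int64(19)), (np.int64(568), np.int64(-121), np.int64(8))]
256 202 [(np.int64(559), np.int64(-122), np.int64(46)), (np.int64(561), np.int64(-120), np.int64(43)), (np.int64(566), np.int64(-122), np.int64(33)), (np.int64(568), np.int64(-121), np.int64(28)), (np.int64(573), np.int64(-122), np.int64(17)), (np.int64(578), np.int64(-123), np.int64(6))]
```

Call:
apply_moves(series="-0.028 -0.126 0 0 -1; -0.028 -0.126 0 0 -1; -0.028 -0.126 0 0 -1; -0.028 -0.126 0 0 -1; -0.028 -0.126 0 0 -1")

```text
time: 2.7
tool_pos: [465.8, -155.1, 330.7]
tcp_rot: [-180.0, -0.0, 175.3]
ft_force: [-0.5, 0.8, -0.2]
finger_gap: 85.4
grip_force: 0.0
```

Call:
apply_moves(series="-0.028 -0.126 0 0 -1; -0.028 -0.126 0 0 -1; -0.028 -0.126 0 0 -1; -0.028 -0.126 0 0 -1; -0.028 -0.126 0 0 -1")

```text
time: 3.12
tool_pos: [492.1, -347.1, 330.5]
tcp_rot: [180.0, -0.0, 175.2]
ft_force: [1.4, 0.5, -0.0]
finger_gap: 85.6
grip_force: 0.0
```

```bash
python3 - <<'E'
from h import *
f,d,K,T=shot('wrist','w2.png'); np.savez('w2.npz',f=f,d=d,K=K,T=T); s=sense(); print(s['tool_pos'],s['tcp_rot'],T[:3,3])
c=K@np.linalg.inv(T)[:3]@[523,-190,30,1]; u,v=(c[:2]/c[2]).astype(int); print(u,v)
v=max(v,130); cr=f[max(0,v-130):v+130,max(0,u-130):u+130]; cv2.imwrite('pics/c3.png',cv2.resize(cr,None,fx=2.3,fy=2.3,interpolation=cv2.INTER_CUBIC))
E
```

```text
[ 491.30668173 -353.12476822  327.98749308] [-179.91128045   -0.19451922  175.00424546] [ 421.0405109  -341.06539392  472.90648519]
440 171
```

View pics/c3.png

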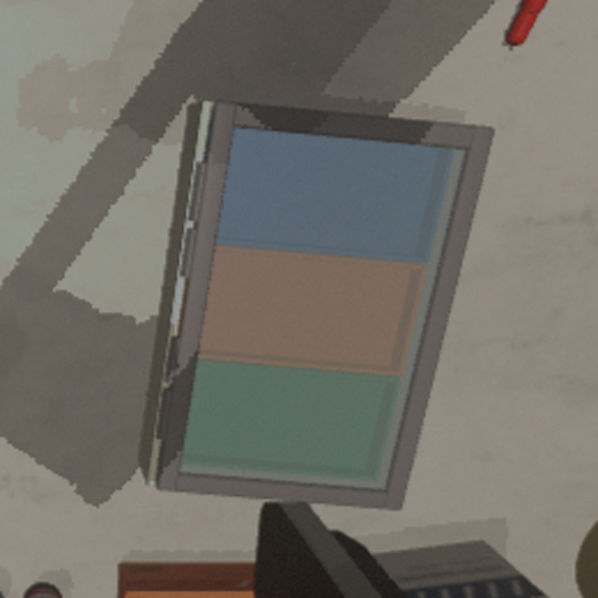

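The pale wall strip with dark hinge barrels at crop (175-200, 200-345) is on the -y side. So the hinge is at -y, and the front and notch face +y, toward the spatula.

```bash
python3 - <<'E'
from seg import *
z=np.load('w2.npz');f,d,K,T=z['f'],z['d'],z['K'],z['T']
v,u=np.mgrid[:400,:640]
P=np.stack([(u-K[0,2])/K[0,0]*d,(v-K[1,2])/K[1,1]*d,d],-1)@T[:3,:3].T+T[:3,3]
L=(d>0)&(P[...,2]>38)&(P[...,2]<54)&(P[...,1]>-300)&(P[...,1]<-60)&(P[...,0]<650)
E=[];N=[];F=[]
rows=np.nonzero(L[:,440])[0]; print(rows.min(),rows.max())
for r in range(100,230,4):
    cs=np.nonzero(L[r])[0]; E.append(ray(K,T,cs.max()+.5,r,46)[:2])
for cc in range(420,500,3):
    rs=np.nonzero(L[:300,cc])[0]; N.append(ray(K,T,cc,rs.min()-.5,46)[:2])
for cc in range(385,480,3):
    rs=np.nonzero(L[:300,cc])[0]; F.append(ray(K,T,cc,rs.max()+.5,46)[:2])
for n_,A in (('front',E),('near',N),('far',F)):
    A=np.float32(A); g=cv2.fitLine(A,cv2.DIST_HUBER,0,.01,.01).ravel(); print(n_,g.round(3),np.degrees(np.arctan2(g[1],g[0])).round(2))
a=np.radians(-100.0); ex=np.array([np.cos(a),np.sin(a)]); ey=np.array([-ex[1],ex[0]])
for n_,A in (('front',E),('near',N),('far',F)): A=np.array(A); print(n_,np.median(A@ex),np.median(A@ey))
print('top z',np.median(P[L][:,2]))
E
```

```text
88 258
front [ 9.86000e-01 -1.67000e-01  5.05523e+02 -1.11039e+02] -9.62
near [ 1.73000e-01  9.85000e-01  4.23378e+02 -1.75911e+02] 80.06
far [ 1.70000e-01  9.85000e-01  6.39064e+02 -1.89837e+02] 80.2
front 21.213544932526176 528.362504440643
near 99.76684966543685 447.49234331218514
far 92.72430254080344 662.3639616621301
top z 44.0973494548993
```

```bash
python3 - <<'E'
from h import *
a=plan(467,44.8,70,175.7)
a=plan(467,44.8,2,175.7,start=a,n=3)
E
```

```text
0.016 0.11 0.072 -0.001 -1; 0.016 0.11 0.072 -0.001 -1; 0.016 0.11 0.072 -0.001 -1; 0.016 0.109 0.072 -0.001 -1; 0.015 0.11 0.071 -0.001 -1
0.015 0.11 0.072 -0.001 -1; 0.015 0.109 0.071 -0.001 -1; 0.015 0.11 0.072 -0.001 -1; 0.015 0.11 0.071 -0.001 -1; 0.014 0.109 0.072 -0.001 -1
0.014 0.11 0.071 -0.001 -1; 0.015 0.109 0.072 -0.001 -1
end [466.9  44.7  70. ] 176.4
-0 0 0.076 0.002 -1; -0 0 0.075 0.002 -1; -0 0 0.076 0.002 -1
end [466.9  44.7   1.9] 175.7
```

Call:
apply_moves(series="0.016 0.11 0.072 -0.001 -1; 0.016 0.11 0.072 -0.001 -1; 0.016 0.11 0.072 0 -1; 0.016 0.11 0.072 -0.001 -1; 0.015 0.11 0.071 0 -1")

```text
time: 3.58
tool_pos: [481.0, -177.5, 221.7]
tcp_rot: [-180.0, -0.1, 175.6]
ft_force: [-0.1, -0.7, 0.2]
finger_gap: 85.4
grip_force: 0.0
```

Call:
apply_moves(series="0.015 0.11 0.072 -0.001 -1; 0.015 0.11 0.071 -0.001 -1; 0.015 0.11 0.072 0 -1; 0.015 0.11 0.071 -0.001 -1; 0.014 0.11 0.072 0 -1")

```text
time: 4.0
tool_pos: [471.0, -11.3, 114.7]
tcp_rot: [-180.0, 0.0, 175.9]
ft_force: [0.5, -0.8, -1.1]
finger_gap: 85.3
grip_force: 0.0
```

Call:
apply_moves(series="0.014 0.107 0.071 0 -1; 0.015 0.107 0.072 0 -1; 0 0 0.02 0 -1; 0 0 0 0 -1; 0 0 0 0 -1")

```text
time: 4.42
tool_pos: [467.3, 52.1, 66.7]
tcp_rot: [-180.0, -0.1, 176.1]
ft_force: [1.0, -1.1, 0.6]
finger_gap: 85.3
grip_force: 0.0
```

Call:
apply_moves(series="0 -0.012 0.05 0.001 -1; 0 -0.012 0.055 0.001 -1; 0 0 0.055 0.001 -1; 0 0 0.05 0 -1; 0 0 0 0 -1")

```text
time: 4.83
tool_pos: [466.1, 44.0, 2.4]
tcp_rot: [-180.0, -0.1, 175.6]
ft_force: [-1.2, -0.2, -0.3]
finger_gap: 85.3
grip_force: 0.0
```

```bash
python3 - <<'E'
from seg import *
s=sense(); print(s['tool_pos'],s['tcp_rot'],s['ft_force'])
f,d,K,T=shot('wrist','w3.png')
E
```

```text
[466.10653898  44.02612501   2.38518495] [-1.79971550e+02 -1.46345300e-01  1.75589272e+02] [-1.2363005  -0.18961635 -0.33180043]
```

View pics/w3.png

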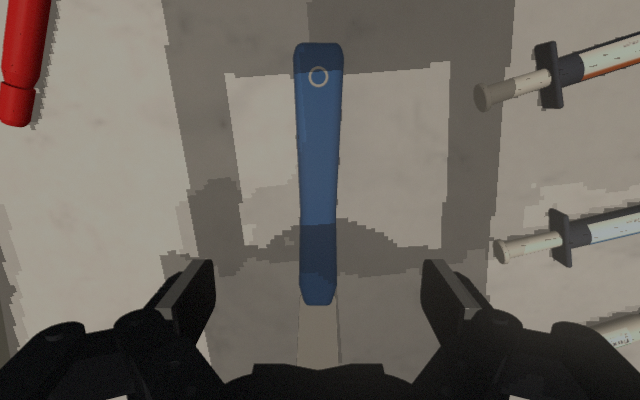

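The handle sits centred between the pads at (318,170), ending at (318,303). Closing.

Call:
apply_moves(series="0 0 0 0 1; 0 0 0 0 1; 0 0 0 0 1; 0 0 0 0 1; 0 0 0 0 1", squeeze=100)

```text
time: 5.3
tool_pos: [467.9, 45.8, 4.7]
tcp_rot: [180.0, 0.1, 175.8]
ft_force: [0.1, 0.0, 0.5]
finger_gap: 25.5
grip_force: 0.0
```

Call:
apply_moves(series="0 0 0 0 1; 0 0 0 0 1; 0 0 0 0 1; 0 0 -0.03 0 1; 0 0 -0.05 0 1")

```text
time: 5.72
tool_pos: [465.6, 45.9, 26.9]
tcp_rot: [-180.0, -0.2, 175.8]
ft_force: [-1.2, -0.7, -0.8]
finger_gap: 12.6
grip_force: 97.9
```

Call:
apply_moves(series="0 0 -0.1 0 1; 0 0 -0.1 0 1; 0 0 -0.1 0 1; 0 0 0 0 1; 0 0 0 0 1")

```text
time: 6.13
tool_pos: [469.2, 45.9, 120.7]
tcp_rot: [180.0, 0.3, 175.8]
ft_force: [0.0, 0.1, -0.8]
finger_gap: 11.8
grip_force: 97.9
```

```bash
python3 - <<'E'
from seg import *
s=sense(); print(s['tool_pos'],s['tcp_rot'],s['ft_force'],s['finger_gap'],s['grip_force'])
plan(495,50,130,80,g=1)
f,d,K,T=shot('top'); cv2.imwrite('pics/t1.png',cv2.resize(f[140:300,160:420],None,fx=3,fy=3))
f,d,K,T=shot('wrist','w4.png'); 
E
```

```text
[469.18924293  45.91912724 120.65790241] [179.98121976   0.30005007 175.78434822] [ 0.01818254  0.13957244 -0.77147676] 11.837253673024646 97.9290641960688
-0.006 0.001 -0.002 0.06 1; -0.006 0.002 -0.002 0.06 1; -0.006 0.003 -0.002 0.06 1; -0.005 0.003 -0.002 0.06 1; -0.005 0.004 -0.002 0.06 1
-0.004 0.005 -0.002 0.06 1; -0.004 0.005 -0.002 0.06 1; -0.003 0.005 -0.002 0.06 1; -0.002 0.006 -0.003 0.06 1; -0.001 0.006 -0.002 0.06 1
-0.001 0.006 -0.003 0.06 1; 0 0.006 -0.002 0.06 1; 0.001 0.006 -0.003 0.06 1; 0.001 0.006 -0.002 0.06 1
end [494.8  49.9 130. ] 79.5
```

View pics/w4.png

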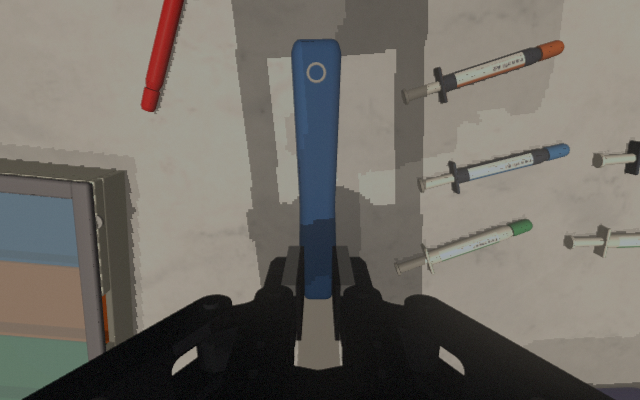

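The blue spatula is held, with its tapered handle running from (316,45) to (316,295). The case notch now shows orange at (103,315) on the +y wall, which confirms the front side. Next I'll measure how the handle sits in the tool frame and plan the swing.

```bash
cat >> seg.py <<'E'
def handle():
    """handle top surface in the tool frame"""
    s=sense(); d0=snapshot('wrist'); f,d,K=d0['frame'],d0['depth'],np.array(d0['intrinsics']); C=np.array(d0['tool_from_camera'])
    hsv=cv2.cvtColor(f,cv2.COLOR_BGR2HSV); m=cv2.inRange(hsv,(98,80,30),(125,255,255))
    n,l,st,c=cv2.connectedComponentsWithStats(m); i=1+np.argmax(st[1:,4]); m=cv2.erode((l==i).astype(np.uint8),np.ones((5,5)))
    v,u=np.nonzero(m&(d>0)); dd=d[v,u]
    q=np.stack([(u-K[0,2])/K[0,0]*dd,(v-K[1,2])/K[1,1]*dd,dd],-1)@C[:3,:3].T+C[:3,3]
    q=q[v<235]
    px=np.polyfit(q[:,0],q[:,2],1); py=np.polyfit(q[:,0],q[:,1],1)
    print('handle n',len(q),'x',q[:,0].min().round(1),q[:,0].max().round(1),'z(x)',px.round(4),'y(x)',py.round(4))
E
python3 - <<'E'
from seg import *
handle()
plan(568,24,90,80,g=1)
E
```

```text
handle n 6398 x 16.0 91.8 z(x) [ 3.5000e-03 -4.4083e+00] y(x) [-0.0083  0.1804]
-0.025 -0.003 0.006 0.06 1; -0.025 -0 0.006 0.06 1; -0.025 0.002 0.006 0.06 1; -0.024 0.005 0.006 0.06 1; -0.023 0.008 0.006 0.06 1
-0.022 0.011 0.007 0.06 1; -0.021 0.014 0.006 0.06 1; -0.019 0.016 0.007 0.06 1; -0.017 0.018 0.006 0.06 1; -0.014 0.02 0.007 0.06 1
-0.012 0.022 0.006 0.06 1; -0.009 0.023 0.007 0.06 1; -0.007 0.024 0.006 0.06 1; -0.004 0.024 0.007 0.06 1
end [568.   24.   89.9] 79.5
```

Call:
apply_moves(series="-0.025 -0.003 0.006 0.06 1; -0.025 0 0.006 0.06 1; -0.025 0.002 0.006 0.06 1; -0.024 0.005 0.006 0.06 1; -0.023 0.008 0.006 0.06 1")

```text
time: 6.7
tool_pos: [502.6, 37.9, 106.8]
tcp_rot: [-179.9, -0.2, 141.1]
ft_force: [0.2, 0.2, -0.7]
finger_gap: 12.0
grip_force: 97.9
```

Call:
apply_moves(series="-0.022 0.011 0.007 0.06 1; -0.021 0.014 0.006 0.06 1; -0.019 0.016 0.007 0.06 1; -0.017 0.018 0.006 0.06 1; -0.014 0.02 0.007 0.06 1")

```text
time: 7.12
tool_pos: [538.9, 30.2, 96.7]
tcp_rot: [-179.8, -0.1, 106.7]
ft_force: [0.7, -0.2, -0.1]
finger_gap: 12.3
grip_force: 97.9
```

Call:
apply_moves(series="-0.012 0.022 0.006 0.06 1; -0.009 0.023 0.007 0.06 1; -0.007 0.024 0.006 0.06 1; -0.004 0.024 0.007 0.06 1; 0 0 0 0 1")

```text
time: 7.53
tool_pos: [568.3, 23.7, 88.8]
tcp_rot: [-179.8, 0.0, 79.2]
ft_force: [0.4, 0.8, -0.7]
finger_gap: 12.2
grip_force: 97.9
```

```bash
python3 - <<'E'
from seg import *
s=sense(); print(s['tool_pos'],s['tcp_rot'],s['joint_pos'],s['grip_force'],s['finger_gap'])
handle()
plan(568,24,34.5,80.1,g=1,n=4)
f,d,K,T=shot('top'); cv2.imwrite('pics/t2.png',cv2.resize(f[140:300,230:420],None,fx=3.6,fy=3.6))
E
```

```text
[568.32593576  23.72401619  88.77600918] [-1.79805505e+02  3.27922118e-02  7.91672278e+01] [-2.77053498e+00  9.36921105e+00  9.85299890e+01 -5.44819952e-03
  7.22979723e+01  8.06395842e+00] 97.93225885368884 12.157360809853376
handle n 6064 x 16.0 91.7 z(x) [ 3.6000e-03 -4.3492e+00] y(x) [-0.0172  0.6457]
0 0 0.045 -0.001 1; 0 0 0.046 -0.001 1; 0 0 0.045 -0.001 1; 0 0 0.046 -0.001 1
end [567.9  23.9  34.5] 80.1
```

View pics/t2.png

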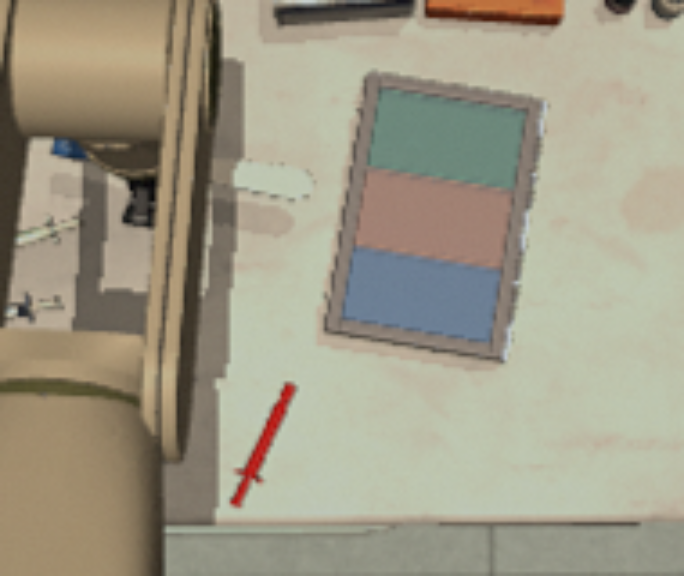

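The steel blade tip is at crop (315,185), just left of the lid's front edge and level with its middle. I'll check its world position and then the descent.

```bash
python3 - <<'E'
from h import *
z=np.load('top0.npz');K,T=z['K'],z['T']
print(ray(K,T,230+315/3.6,140+185/3.6,88).round(1), 'front mid lid', ray(K,T,230+(375+328)/2/3.6,140+(75+332)/2/3.6,46).round(1))
E
```

```text
[547.3 -94.2  88. ] front mid lid [ 537.9 -123.    46. ]
```

Call:
apply_moves(series="0 0 0.045 -0.002 1; 0 0 0.046 -0.003 1; 0 0 0.045 -0.003 1; 0 0 0.046 0 1; 0 0 0 0 1")

```text
time: 8.05
tool_pos: [565.6, 24.2, 32.1]
tcp_rot: [-179.6, 0.0, 80.6]
ft_force: [-0.9, 0.4, -2.0]
finger_gap: 11.9
grip_force: 97.9
```

```bash
python3 - <<'E'
from seg import *
s=sense(); print(s['tool_pos'],s['tcp_rot'],s['ft_force'])
f,d,K,T=shot('wrist')
handle()
cv2.imwrite('pics/w5.png',f)
f,d,K,T=shot('top'); cv2.imwrite('pics/t3.png',f)
plan(559,-26,34.5,80.1,g=1,n=5)
E
```

```text
[565.64758378  24.20485725  32.08482459] [-1.79626548e+02  4.18084487e-02  8.05516413e+01] [-0.91683207  0.35110479 -2.01497755]
handle n 6215 x 16.1 91.7 z(x) [ 3.2000e-03 -4.3096e+00] y(x) [-0.0101  0.1486]
-0.034 -0.001 0.001 0.001 1; -0.034 -0.001 0.001 0.001 1; -0.034 -0.001 0.001 0.001 1; -0.034 -0 0.002 0.001 1; -0.034 -0.001 0.001 0.001 1
end [559.  -26.   34.6] 79.9
```

Call:
apply_moves(series="-0.034 -0.001 -0.001 0.001 1; -0.034 -0.001 -0.001 0.001 1; -0.034 -0.001 0 0 1; -0.034 0 0 0 1; -0.034 -0.001 0 0 1")

```text
time: 8.62
tool_pos: [559.3, -27.6, 37.6]
tcp_rot: [180.0, 0.0, 80.2]
ft_force: [0.1, -0.3, -0.5]
finger_gap: 11.4
grip_force: 97.9
```

```bash
python3 - <<'E'
from seg import *
s=sense(); print(s['tool_pos'],s['tcp_rot'],s['ft_force'])
handle()
f,d,K,T=shot('top'); cv2.imwrite('pics/t4.png',cv2.resize(f[140:280,270:400],None,fx=4,fy=4,interpolation=cv2.INTER_CUBIC))
E
```

```text
[559.27408662 -27.62511003  37.64961668] [1.79957339e+02 4.14424009e-03 8.01717243e+01] [ 0.06557721 -0.34812503 -0.49828462]
handle n 6207 x 16.3 91.7 z(x) [ 2.8000e-03 -4.3056e+00] y(x) [-0.0109  0.1853]
```

View pics/t4.png

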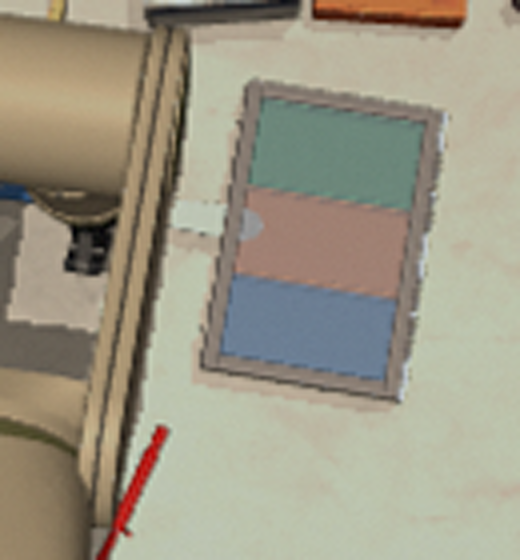

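The blade tip shows through the window at (252,224), in the notch under the lid with no force reading. Prying now.

Call:
apply_moves(series="0 0 -0.01 0 1; 0 0 -0.01 0 1; 0 0 -0.01 0 1; 0 0 -0.01 0 1; 0 0 -0.01 0 1", squeeze=120)

```text
time: 9.13
tool_pos: [559.3, -25.7, 52.5]
tcp_rot: [-180.0, -0.0, 80.2]
ft_force: [0.1, -1.3, -1.5]
finger_gap: 10.9
grip_force: 118.6
```

```bash
python3 - <<'E'
from seg import *
s=sense(); print(s['tool_pos'],s['tcp_rot'],s['ft_force'],s['wrist_torque'])
handle()
E
```

```text
[559.28205514 -25.7211222   52.48334983] [-1.79994785e+02 -2.75457342e-03  8.02361051e+01] [ 0.13323595 -1.25421884 -1.49350103] [ 0.04938499 -0.00237506 -0.07426498]
handle n 6356 x 16.3 91.6 z(x) [-0.0292 -4.1251] y(x) [-0.012   0.2183]
```

Call:
apply_moves(series="-0.006 0 -0.048 0 1; -0.012 0 -0.047 0 1; -0.018 0 -0.045 0 1; -0.023 0 -0.042 0 1; -0.028 0 -0.039 0 1")

```text
time: 9.6
tool_pos: [555.0, -52.0, 119.9]
tcp_rot: [180.0, -0.0, 80.2]
ft_force: [0.5, 0.5, -2.2]
finger_gap: 10.9
grip_force: 118.6
```

```bash
python3 - <<'E'
from seg import *
s=sense(); print(s['tool_pos'],s['tcp_rot'],s['ft_force'],s['wrist_torque'])
handle()
f,d,K,T=shot('top'); cv2.imwrite('pics/t5.png',cv2.resize(f[120:280,250:420],None,fx=3.3,fy=3.3,interpolation=cv2.INTER_CUBIC))
E
```

```text
[555.02099714 -51.99306236 119.88850006] [ 1.79958381e+02 -1.55151099e-02  8.02432117e+01] [ 0.51051203  0.51061733 -2.23137488] [0.35426674 0.02672213 0.02898404]
handle n 5998 x 16.4 91.8 z(x) [-0.026  -4.2331] y(x) [-0.0155  0.6785]
```

View pics/t5.png

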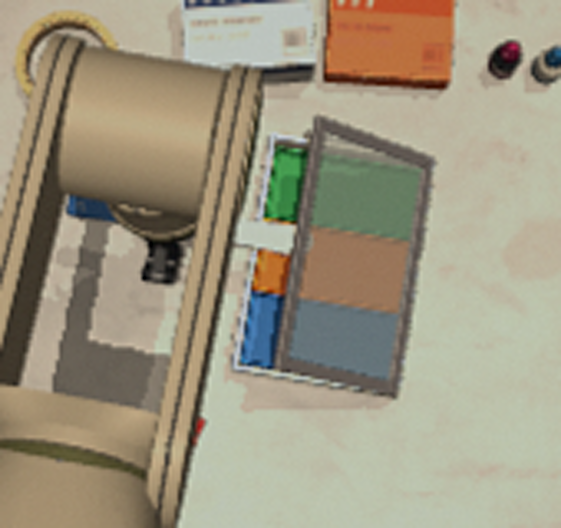

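Call:
apply_moves(series="-0.03 0 -0.033 0 1; -0.034 0 -0.029 0 1; -0.036 0 -0.025 0 1; -0.039 0 -0.021 0 1; -0.042 0 -0.017 0 1")

```text
time: 10.12
tool_pos: [545.5, -106.7, 156.9]
tcp_rot: [180.0, 0.0, 80.2]
ft_force: [0.8, 0.8, -1.5]
finger_gap: 11.1
grip_force: 118.6
```

Call:
apply_moves(series="-0.043 0 -0.012 0 1; -0.044 0 -0.007 0 1; -0.045 0 -0.002 0 1; -0.04 0 0 0 1; 0 0 0 0 1")

```text
time: 10.53
tool_pos: [536.2, -158.9, 162.0]
tcp_rot: [-180.0, 0.1, 80.1]
ft_force: [1.7, 0.0, 0.1]
finger_gap: 11.0
grip_force: 118.7
```

```bash
cat >> seg.py <<'E'
A_=np.radians(-99.95); EX=np.array([np.cos(A_),np.sin(A_)]); EY=np.array([-EX[1],EX[0]]); CC=np.array([530.,-190.6])
def tocase(p): p=np.asarray(p,float); q=p[...,:2]-CC; return np.stack([q@EX,q@EY,p[...,2]],-1)
def toworld(x,y): return CC+x*EX+y*EY
def cloud(f,d,K,T):
    v,u=np.mgrid[:400,:640]
    return np.stack([(u-K[0,2])/K[0,0]*d,(v-K[1,2])/K[1,1]*d,d],-1)@T[:3,:3].T+T[:3,3]
E
cat > lid.py <<'E'
from seg import *
f,d,K,T=shot('top'); P=cloud(f,d,K,T); q=tocase(P[d>0])
# lid: points above 60mm, not gripper: restricted to |y|<108, x range -60..140; take the y-ends away from the tool
m=(q[:,2]>55)&(q[:,2]<200)&(np.abs(q[:,1])<108)&(np.abs(q[:,1])>50)&(q[:,0]>-80)&(q[:,0]<160)
q=q[m]; print(len(q))
for y0,y1 in ((-108,-50),(50,108)):
    a=q[(q[:,1]>y0)&(q[:,1]<y1)]
    if len(a)>5: print('lid ends',y0,len(a),np.percentile(a[:,0],[5,50,95]).round(),np.percentile(a[:,2],[5,50,95]).round())
E
python3 - <<'E'
from seg import *
s=sense(); print(s['tool_pos'],tocase(s['tool_pos']),s['ft_force'],s['wrist_torque'])
handle()
import lid
E
```

```text
[ 536.16116207 -158.92977613  162.04271618] [-32.25844854   0.59623455 162.04271618] [1.66158945 0.0200696  0.07241787] [-0.00185708  0.0430522  -0.0244997 ]
handle n 6493 x -46.1 34.3 z(x) [-7.90000e-03  1.52443e+02] y(x) [ 7.4000e-03 -6.9481e+01]
492
lid ends -108 255 [75. 84. 93.] [ 65. 135. 185.]
lid ends 50 237 [75. 84. 93.] [ 68. 139. 186.]
```

Call:
apply_moves(series="-0.008 0 0 0 1; -0.008 0 0 0 1; -0.006 0 0 0 1; 0 0 0 0 1; 0 0 0 0 1")

```text
time: 11.05
tool_pos: [535.7, -162.5, 162.3]
tcp_rot: [-180.0, -0.0, 80.2]
ft_force: [0.1, 0.8, -1.2]
finger_gap: 11.3
grip_force: 118.7
```

```bash
python3 - <<'E'
from seg import *
s=sense(); print(s['tool_pos'],tocase(s['tool_pos']),s['ft_force'],s['wrist_torque'])
import lid
p=toworld(-190,0); print(p); a=plan(*p,150,80.1,g=1)
E
```

```text
[ 535.71849028 -162.4686093   162.26207303] [-28.69635458   0.77169142 162.26207303] [ 0.09556381  0.81604651 -1.15763136] [ 0.01706374 -0.03810581 -0.02693967]
502
lid ends -108 282 [75. 86. 96.] [ 62. 133. 185.]
lid ends 50 220 [78. 88. 96.] [ 82. 147. 184.]
[562.82985391  -3.45780622]
0.134 -0 0.01 0 1; 0.135 -0 0.01 0 1; 0.134 -0.001 0.01 0 1; 0.135 -0 0.011 0 1
end [562.9  -3.4 150. ] 80.2
```

Call:
apply_moves(series="0.13 0 0.01 0 1; 0.13 0 0.01 0 1; 0.13 0 0.01 0 1; 0.13 0 0.01 0 1; 0 0 0 0 1")

```text
time: 11.52
tool_pos: [562.4, -2.4, 149.7]
tcp_rot: [-180.0, -0.2, 80.5]
ft_force: [-0.0, -0.7, -0.6]
finger_gap: 11.2
grip_force: 118.7
```

```bash
python3 - <<'E'
from seg import *
s=sense(); print(s['tool_pos'],s['finger_gap']); handle()
a=plan(590,24,50,80.2,g=1)
plan(590,24,9,80.2,g=1,start=a,n=3)
E
```

```text
[562.40940679  -2.44547366 149.72739912] 11.184484379189959
handle n 5709 x 16.3 91.6 z(x) [ 1.8000e-03 -4.2598e+00] y(x) [-0.0246  1.2455]
0.037 0.025 0.111 0.001 1; 0.037 0.025 0.111 0.001 1; 0.038 0.025 0.111 0.001 1
end [590.   24.1  50. ] 80.2
-0 0 0.046 -0 1; -0 0 0.045 -0 1; -0 0 0.046 -0 1
end [590.   24.1   8.9] 80.2
```

Call:
apply_moves(series="0.037 0.025 0.11 0 1; 0.037 0.025 0.11 0 1; 0.038 0.025 0.11 0 1; 0 0 0.046 0 1; 0 0 0.046 0 1")

```text
time: 11.98
tool_pos: [588.9, 19.8, 21.6]
tcp_rot: [-179.8, 0.0, 80.2]
ft_force: [0.4, -0.5, -1.3]
finger_gap: 11.2
grip_force: 118.7
```

Call:
apply_moves(series="0 0 0.035 0 1; 0 0 0.01 0 1; 0 0 0.004 0 1; 0 0 0 0 1; 0 0 0 0 1")

```text
time: 12.4
tool_pos: [591.3, 19.9, 10.7]
tcp_rot: [179.8, -0.0, 80.2]
ft_force: [-0.0, 1.0, -0.9]
finger_gap: 10.9
grip_force: 118.7
```

Call:
apply_moves(series="0 0 0.006 0 1; 0 0 0.005 0 1; 0 0 0 0 1; 0 0 0 0 1")

```text
time: 12.73
tool_pos: [590.1, 20.4, 5.8]
tcp_rot: [180.0, -0.0, 80.2]
ft_force: [-0.2, 0.3, -1.1]
finger_gap: 11.1
grip_force: 118.7
```

Call:
apply_moves(series="0 0 0.003 0 1; 0 0 0 0 1; 0 0 0 0 1")

```text
time: 12.98
tool_pos: [590.3, 20.3, 5.0]
tcp_rot: [180.0, -0.0, 80.2]
ft_force: [-1.0, -0.1, 1.5]
finger_gap: 11.0
grip_force: 119.0
```

Call:
apply_moves(series="0 0 0 0 0.2; 0 0 0 0 0.2; 0 0 0 0 0.2; 0 0 -0.03 0 0.2; 0 0 -0.06 0 0.2", squeeze=40)

```text
time: 13.4
tool_pos: [587.8, 20.4, 29.8]
tcp_rot: [-179.7, 0.0, 80.2]
ft_force: [-0.4, -0.3, -0.3]
finger_gap: 34.0
grip_force: 0.0
```

```bash
python3 - <<'E'
from seg import *
s=sense(); print(s['tool_pos'],s['finger_gap']); 
a=plan(470,170,330,80,g=-1)
E
```

```text
[587.81272061  20.42292558  29.8056464 ] 34.02734430495871
0.047 -0.052 -0.111 0 -1; 0.047 -0.052 -0.111 0 -1; 0.047 -0.053 -0.111 0 -1; 0.047 -0.052 -0.111 0 -1; 0.047 -0.053 -0.111 0 -1
0.047 -0.052 -0.111 0 -1; 0.047 -0.053 -0.112 0 -1; 0.048 -0.052 -0.111 0 -1; 0.047 -0.053 -0.112 0 -1
end [469.9 169.9 330.1] 80.2
```

Call:
apply_moves(series="0 0 -0.11 0 0.2; 0.05 -0.06 -0.11 0 -1; 0.05 -0.06 -0.11 0 -1; 0.05 -0.06 -0.11 0 -1; 0.05 -0.06 -0.11 0 -1")

```text
time: 13.82
tool_pos: [528.4, 92.2, 199.0]
tcp_rot: [180.0, -0.0, 80.2]
ft_force: [1.0, -0.1, 0.9]
finger_gap: 80.5
grip_force: 0.0
```

Call:
apply_moves(series="0.05 -0.06 -0.11 0 -1; 0.05 -0.06 -0.11 0 -1; 0.06 -0.06 -0.11 0 -1; 0.06 -0.05 -0.11 0 -1; 0 0 0 0 -1")

```text
time: 14.23
tool_pos: [473.1, 172.0, 338.2]
tcp_rot: [179.4, -0.4, 80.4]
ft_force: [1.6, -0.2, 1.9]
finger_gap: 85.4
grip_force: 0.0
```

```bash
python3 - <<'E'
from seg import *
s=sense(); print(s['tool_pos'],s['tcp_rot'])
f,d,K,T=shot('wrist','w6.png'); np.savez('w6.npz',f=f,d=d,K=K,T=T); print(T[:3,3])
E
```

```text
[473.06434266 171.98332375 338.24649358] [179.37097737  -0.37637961  80.37353824]
[482.86894138 241.4770635  481.03591358]
```

View pics/w6.png

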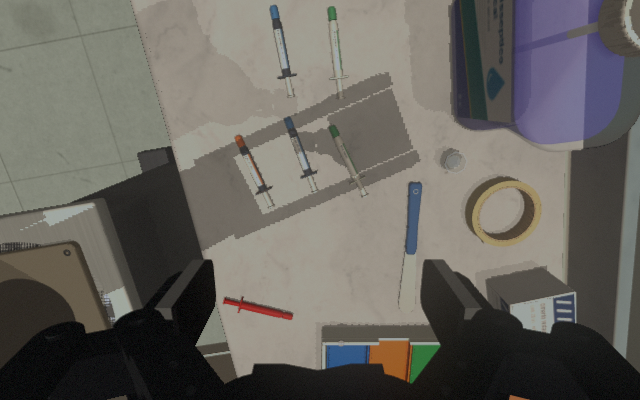

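All five syringes are in view: blue (283,50), green (336,52), orange (254,172), blue (300,155), green (349,160). The spatula lies flat at (410,245) and the open case is at the bottom. Now their poses.

```bash
cat > syr.py <<'E'
from seg import *
CAP={'green':((40,70,40),(90,255,255)),'blue':((98,80,50),(125,255,255)),'orange':((4,120,80),(16,255,255))}
def syringes(d0=None):
    if d0 is None: f,d,K,T=shot('wrist'); np.savez('last.npz',f=f,d=d,K=K,T=T)
    else: f,d,K,T=d0
    P=cloud(f,d,K,T); v,u=np.mgrid[:400,:640]
    m=(d>0)&(P[...,2]>3.5)&(P[...,2]<30)&(v<330)&(P[...,0]>300)&(P[...,0]<640)&(P[...,1]>-30)&(P[...,1]<420)
    m=cv2.morphologyEx(m.astype(np.uint8),cv2.MORPH_CLOSE,np.ones((5,5)))
    n,l,st,c=cv2.connectedComponentsWithStats(m); hsv=cv2.cvtColor(f,cv2.COLOR_BGR2HSV); out=[]
    for i in range(1,n):
        if st[i,4]<150: continue
        ys,xs=np.nonzero(l==i); q=np.array([ray(K,T,a,b,6)[:2] for a,b in zip(xs,ys)],np.float32)
        (cx,cy),wh,_=cv2.minAreaRect(q)
        if not 85<max(wh)<135: continue
        best=None
        for k,(lo,hi) in CAP.items():
            mm=(cv2.inRange(hsv,lo,hi)>0)&(cv2.dilate((l==i).astype(np.uint8),np.ones((5,5)))>0)
            if mm.sum()>8 and (best is None or mm.sum()>best[1].sum()): best=(k,mm)
        if best is None: print('nocap',cx,cy,wh); continue
        ax=cv2.fitLine(q,cv2.DIST_HUBER,0,.01,.01).ravel(); dr=ax[:2]
        cy_,cx_=np.nonzero(best[1]); cap=np.median([ray(K,T,a,b,6)[:2] for a,b in zip(cx_,cy_)],axis=0)
        if (cap-q.mean(0))@dr<0: dr=-dr
        t=(q-ax[2:])@dr; lo,hi=t.min(),t.max(); o=ax[2:]+dr*(lo+hi)/2
        g=o+dr*5
        out.append((best[0],o,dr)); print(best[0],'origin',o.round(1),'len',round(float(hi-lo),1),'capdir',np.degrees(np.arctan2(dr[1],dr[0])).round(1),'px',c[i].round(),'n',best[1].sum())
    return out
E
python3 - <<'E'
from syr import *
z=np.load('w6.npz'); syringes((z['f'],z['d'],z['K'],z['T']))
E
```

```text
blue origin [454.4 308.3] len 109.1 capdir 90.9 px [281.  50.] n 87
green origin [521.2 295.4] len 109.1 capdir 87.8 px [335.  51.] n 84
blue origin [454.6 176.1] len 109.7 capdir 100.5 px [300. 154.] n 22
green origin [517.1 156.5] len 110.3 capdir 107.1 px [348. 161.] n 53
orange origin [387.2 164.2] len 109.3 capdir 103.2 px [254. 171.] n 98
```

```bash
python3 - <<'E'
from h import *
a=plan(521.4,300.4,60,87.8,g=-0.1)
E
```

```text
0.057 0.011 0.114 -0.008 -0.1; 0.056 0.012 0.115 -0.008 -0.1; 0.056 0.012 0.114 -0.008 -0.1; 0.056 0.013 0.115 -0.008 -0.1; 0.056 0.014 0.114 -0.008 -0.1
0.056 0.015 0.115 -0.008 -0.1; 0.056 0.016 0.114 -0.008 -0.1; 0.055 0.018 0.115 -0.008 -0.1
end [521.5 300.5  60. ] 87.7
```

Call:
apply_moves(series="0.057 0.011 0.114 -0.008 -0.1; 0.056 0.012 0.115 -0.008 -0.1; 0.056 0.012 0.114 -0.008 -0.1; 0.056 0.013 0.115 -0.008 -0.1; 0.056 0.014 0.114 -0.008 -0.1")

```text
time: 14.7
tool_pos: [502.5, 249.4, 154.9]
tcp_rot: [-180.0, 0.0, 84.8]
ft_force: [0.0, 0.0, -0.2]
finger_gap: 47.0
grip_force: 0.0
```

Call:
apply_moves(series="0.056 0.015 0.115 -0.008 -0.1; 0.056 0.016 0.114 -0.008 -0.1; 0.055 0.018 0.115 -0.008 -0.1; 0 0 0 0 -0.1; 0 0 0 0 -0.1")

```text
time: 15.12
tool_pos: [518.2, 296.9, 49.6]
tcp_rot: [-179.6, 0.2, 87.6]
ft_force: [-0.2, -0.9, 1.3]
finger_gap: 46.9
grip_force: 0.0
```

```bash
python3 - <<'E'
from syr import *
s=sense(); print(s['tool_pos'],s['tcp_rot'],s['finger_gap'])
syringes()
plan(521.4,300.4,2.5,87.8,g=-0.1,n=4)
E
```

```text
[518.19509701 296.89085855  49.60578228] [-179.57160333    0.23464134   87.56869733] 46.89287751019071
blue origin [453.8 311.9] len 101.5 capdir 90.3 px [201. 201.] n 789
green origin [520.6 293.6] len 112.0 capdir 87.8 px [323. 226.] n 602
0.003 0.001 0.042 -0.001 -0.1; 0.002 0.001 0.042 -0.001 -0.1; 0.003 0.001 0.042 -0.001 -0.1; 0.002 0 0.042 -0.001 -0.1
end [521.3 300.4   2.5] 88.0
```

Call:
apply_moves(series="0 0 0 0 -0.1; 0 0 0 0 -0.1; 0 0 0 0 -0.1")

```text
time: 15.42
tool_pos: [522.9, 298.4, 56.9]
tcp_rot: [179.8, -0.1, 87.5]
ft_force: [-0.2, 0.7, 0.3]
finger_gap: 46.9
grip_force: 0.0
```

```bash
python3 - <<'E'
from syr import *
s=sense(); print(s['tool_pos'],s['tcp_rot'],s['finger_gap'])
syringes()
plan(521,299,2.5,87.8,g=-0.1,n=4)
E
```

```text
[522.90723004 298.37353126  56.93517504] [ 1.79759584e+02 -1.15472165e-01  8.74893843e+01] 46.92325207574554
blue origin [454.  310.4] len 104.4 capdir 90.6 px [197. 204.] n 738
green origin [520.7 293.7] len 112.2 capdir 87.8 px [314. 225.] n 493
0 -0.001 0.045 -0.001 -0.1; 0.001 -0.001 0.045 -0.001 -0.1; 0 -0.002 0.045 -0.001 -0.1; 0.001 -0.001 0.045 -0.001 -0.1
end [521.1 299.    2.5] 88.0
```

Call:
apply_moves(series="0 -0.001 0.045 -0.001 -0.1; 0 -0.002 0.045 0 -0.1; 0 -0.002 0.045 0 -0.1; 0 0 0.043 0 -0.1; 0 0 0 0 -0.1")

```text
time: 15.88
tool_pos: [519.1, 298.2, -1.6]
tcp_rot: [-179.9, 0.0, 87.7]
ft_force: [1.2, -0.9, 0.6]
finger_gap: 46.8
grip_force: 0.0
```

Call:
apply_moves(series="0 0 0 0 1; 0 0 0 0 1; 0 0 0 0 1; 0 0 0 0 1; 0 0 0 0 1")

```text
time: 16.3
tool_pos: [520.1, 298.6, 0.5]
tcp_rot: [180.0, -0.0, 87.7]
ft_force: [-0.0, -0.5, 6.8]
finger_gap: 9.1
grip_force: 41.0
```

Call:
apply_moves(series="0 0 0 0 1; 0 0 -0.05 0 1; 0 0 -0.1 0 1; 0 0 -0.1 0 1; 0 0 -0.1 0 1")

```text
time: 16.72
tool_pos: [518.5, 297.8, 104.6]
tcp_rot: [-179.8, 0.1, 87.7]
ft_force: [0.2, 0.7, 0.0]
finger_gap: 9.4
grip_force: 39.1
```

```bash
cat > go.py <<'E'
from syr import *
# plan to a tray slot: case x,y of TCP
def slot(x,y,z=110):
    s=sense(); print(s['tool_pos'],s['tcp_rot'][2],s['finger_gap'],s['grip_force'])
    p=toworld(x,y); print('slot',p.round(1)); plan(*p,z,80.05,g=1)
E
python3 -c "
from go import *
slot(-3,74)"
```

```text
[518.46987001 297.81658367 104.64201875] 87.65623427123577 9.364297972457296 39.13821280002594
slot [ 603.4 -200.4]
-0.127 0.027 -0.001 0.005 1; -0.126 0.028 -0.001 0.005 1; -0.126 0.03 -0.001 0.005 1; -0.126 0.031 -0.001 0.005 1; -0.126 0.032 -0.002 0.005 1
-0.125 0.033 -0.001 0.005 1; -0.125 0.035 -0.002 0.005 1; -0.125 0.036 -0.001 0.005 1; -0.124 0.037 -0.002 0.005 1; -0.124 0.038 -0.001 0.005 1
-0.123 0.039 -0.002 0.005 1; -0.123 0.041 -0.001 0.005 1; -0.123 0.042 -0.002 0.005 1
end [ 603.5 -200.5  110. ] 80.2
```

Call:
apply_moves(series="-0.127 0.027 -0.001 0.005 1; -0.126 0.028 -0.001 0.005 1; -0.126 0.03 -0.001 0.005 1; -0.126 0.031 -0.001 0.005 1; -0.126 0.032 -0.002 0.005 1")

```text
time: 17.13
tool_pos: [551.7, 105.0, 106.0]
tcp_rot: [-179.9, 0.0, 84.8]
ft_force: [1.0, 1.0, 0.0]
finger_gap: 9.3
grip_force: 39.1
```

Call:
apply_moves(series="-0.125 0.033 -0.001 0.005 1; -0.125 0.035 -0.002 0.005 1; -0.125 0.036 -0.001 0.005 1; -0.124 0.037 -0.002 0.005 1; -0.124 0.038 -0.001 0.005 1")

```text
time: 17.55
tool_pos: [584.5, -86.8, 108.0]
tcp_rot: [-179.9, -0.0, 81.9]
ft_force: [-0.4, 0.1, -0.5]
finger_gap: 9.3
grip_force: 39.1
```

Call:
apply_moves(series="-0.1 0.039 -0.002 0.005 1; -0.08 0.041 -0.001 0.005 1; -0.05 0.042 -0.002 0.005 1; 0 0 0 0 1; 0 0 0 0 1")

```text
time: 17.97
tool_pos: [610.5, -159.5, 109.4]
tcp_rot: [-179.9, -0.0, 80.1]
ft_force: [-0.0, 0.2, -0.9]
finger_gap: 9.1
grip_force: 39.2
```

```bash
cat >> go.py <<'E'
def held():
    """what of the syringe shows between/along the fingers, in the tool frame (z within 15 of tcp)"""
    d0=snapshot('wrist'); f,d,K=d0['frame'],d0['depth'],np.array(d0['intrinsics']); C=np.array(d0['tool_from_camera'])
    v,u=np.mgrid[:400,:640]; q=np.stack([(u-K[0,2])/K[0,0]*d,(v-K[1,2])/K[1,1]*d,d],-1)@C[:3,:3].T+C[:3,3]
    m=(d>0)&(np.abs(q[...,1])<15)&(q[...,2]>-22)&(q[...,2]<8)&(q[...,0]>12)&(q[...,0]<75); a=q[m]
    if len(a)<20: print('held: nothing',len(a)); return
    print('held n',len(a),'x',a[:,0].min().round(1),a[:,0].max().round(1),'y(x)',np.polyfit(a[:,0],a[:,1],1).round(3),'z med',np.median(a[:,2]).round(1))
E
python3 -c "
from go import *
slot(-3,74,60); held()"
```

```text
[ 610.52214592 -159.45872619  109.36172739] 80.11002208940045 9.11088048478513 39.15580987930298
slot [ 603.4 -200.4]
-0.069 0 0.082 0 1; -0.07 0 0.083 0 1
end [ 603.4 -200.5   59.9] 80.1
held n 2451 x 12.0 51.3 y(x) [ 0.004 -0.307] z med -9.1
```

Call:
apply_moves(series="-0.069 0 0.082 0 1; -0.07 0 0.083 0 1; 0 0 0 0 1; 0 0 0 0 1; 0 0 0 0 1")

```text
time: 18.43
tool_pos: [603.9, -198.5, 61.5]
tcp_rot: [-180.0, -0.0, 80.2]
ft_force: [0.9, -0.5, 0.6]
finger_gap: 9.3
grip_force: 39.2
```

```bash
python3 -c "
from go import *
print(tocase(sense()['tool_pos'])); slot(-3,74,10.5)"
```

```text
[-4.9669442  74.13492342 61.50958769]
[ 603.87808556 -198.51744143   61.50958769] 80.24695506826859 9.251196790257007 39.16333079338074
slot [ 603.4 -200.4]
-0.003 -0 0.085 0.001 1; -0.004 -0 0.085 0.001 1
end [ 603.5 -200.6   10.5] 80.0
```

Call:
apply_moves(series="-0.002 0 0.04 0 1; -0.002 0 0.04 0 1; 0 0 0.04 0 1; 0 0 0.03 0 1; 0 0 0.018 0 1")

```text
time: 18.85
tool_pos: [602.7, -200.3, 9.3]
tcp_rot: [-179.9, -0.0, 80.2]
ft_force: [-22.3, 11.4, 46.9]
finger_gap: 9.2
grip_force: 57.8
```

Call:
apply_moves(series="0 0 0 0 1; 0 0 0 0 1")

```text
time: 19.02
tool_pos: [603.6, -200.9, 10.5]
tcp_rot: [-180.0, -0.0, 80.2]
ft_force: [0.6, 0.2, -0.5]
finger_gap: 9.3
grip_force: 39.4
```

Call:
apply_moves(series="0 -0.006 0 0 0.68; 0 0 0 0 0.68; 0 0 -0.03 0 0.68; 0 0 -0.06 0 0.6; 0 0 -0.1 0 0.4")

```text
time: 19.43
tool_pos: [599.4, -199.8, 65.6]
tcp_rot: [-179.6, -0.1, 80.2]
ft_force: [-0.8, -0.2, -0.6]
finger_gap: 25.4
grip_force: 0.0
```

Call:
apply_moves(series="0 0 -0.12 0 0; 0.03 0 -0.12 0 0; 0.13 -0.03 -0.1 0 0; 0.13 -0.03 -0.1 0 0; 0.13 -0.03 -0.1 0 0")

```text
time: 19.85
tool_pos: [597.8, -91.4, 217.6]
tcp_rot: [179.9, -0.0, 80.1]
ft_force: [0.9, -0.4, -0.1]
finger_gap: 43.0
grip_force: 0.0
```

```bash
python3 -c "
from go import *
s=sense();print(s['tool_pos'])
plan(480,150,300,84,g=-.1)"
cat >> go.py <<'E'
def tray():
    """what lies in the case: clusters above tray floor, case frame, from wrist or top view"""
    f,d,K,T=shot('top'); c=tocase(cloud(f,d,K,T)); hsv=cv2.cvtColor(f,cv2.COLOR_BGR2HSV)
    cv2.imwrite('pics/tray.png',f)
E
```

```text
[597.78186766 -91.35365876 217.61020462]
0.104 -0.075 -0.039 -0.005 -0.1; 0.104 -0.074 -0.039 -0.005 -0.1; 0.105 -0.073 -0.039 -0.005 -0.1; 0.106 -0.072 -0.039 -0.005 -0.1; 0.106 -0.071 -0.04 -0.005 -0.1
0.107 -0.069 -0.039 -0.005 -0.1; 0.108 -0.069 -0.04 -0.005 -0.1
end [479.9 149.9 300.1] 84.1
```

```bash
cat >> go.py <<'E'
def intray(cy,save=None):
    """whitish/dark (non-tray-coloured) pixels inside the tray at case y=cy"""
    f,d,K,T=shot('wrist',save); c=tocase(cloud(f,d,K,T)); hsv=cv2.cvtColor(f,cv2.COLOR_BGR2HSV)
    m=(d>0)&(np.abs(c[...,0])<68)&(np.abs(c[...,1]-cy)<29)&(c[...,2]<28)&(c[...,2]>-5)
    w=m&((hsv[...,1]<90)); w=cv2.morphologyEx(w.astype(np.uint8),cv2.MORPH_CLOSE,np.ones((5,5)))
    n,l,st,_=cv2.connectedComponentsWithStats(w)
    for i in range(1,n):
        if st[i,4]<60: continue
        a=c[(l==i)&(d>0)]; (x,y),wh,_=cv2.minAreaRect(a[:,:2].astype(np.float32)); g=cv2.fitLine(a[:,:2].astype(np.float32),cv2.DIST_HUBER,0,.01,.01).ravel()
        print('in tray n',st[i,4],'x',a[:,0].min().round(),a[:,0].max().round(),'y',np.percentile(a[:,1],[3,50,97]).round(1),'z',np.percentile(a[:,2],[5,50,95]).round(1),'ang',np.degrees(np.arctan2(g[1],g[0])).round(1))
    print('tray px',m.sum(),'z',np.median(c[m][:,2]).round(1) if m.any() else None)
E
python3 -c "
from go import *
for y in (67,0,-67): intray(y,'x%d.png'%y)"
```

```text
in tray n 833 x -39.0 64.0 y [64.8 71.7 80.3] z [13.7 18.6 20.5] ang 0.2
tray px 5762 z 9.0
tray px 3965 z 8.7
tray px 3622 z 8.5
```

```bash
python3 -c "
from go import *
plan(515.6,161.3,140,107,g=-.1)"
```

```text
0.111 -0.059 0.038 -0.033 -0.1; 0.115 -0.052 0.038 -0.033 -0.1; 0.118 -0.044 0.038 -0.033 -0.1; 0.121 -0.037 0.038 -0.033 -0.1; 0.123 -0.028 0.038 -0.033 -0.1
0.125 -0.02 0.038 -0.033 -0.1; 0.126 -0.012 0.037 -0.033 -0.1
end [515.7 161.3 140. ] 106.9
```

Call:
apply_moves(series="0.111 -0.059 0.038 -0.033 -0.1; 0.115 -0.052 0.038 -0.033 -0.1; 0.118 -0.044 0.038 -0.033 -0.1; 0.121 -0.037 0.038 -0.033 -0.1; 0.123 -0.028 0.038 -0.033 -0.1")

```text
time: 20.42
tool_pos: [537.3, 87.8, 156.6]
tcp_rot: [-179.9, 0.0, 99.2]
ft_force: [0.0, 0.2, -0.7]
finger_gap: 47.0
grip_force: 0.0
```

Call:
apply_moves(series="0.125 -0.02 0.038 -0.033 -0.1; 0.126 -0.012 0.037 -0.033 -0.1; 0 0 0 0 -0.1; 0 0 0 0 -0.1; 0 0 0 0 -0.1")

```text
time: 20.83
tool_pos: [514.7, 158.8, 135.0]
tcp_rot: [-179.9, 0.0, 106.6]
ft_force: [0.8, -0.5, 0.8]
finger_gap: 47.3
grip_force: 0.0
```

```bash
cat >> go.py <<'E'
def aim(col,z=2,n=5):
    """detect, pick the syringe of this colour nearest the TCP, plan the descent onto it"""
    s=sense(); p=s['tool_pos'][:2]; L=[o for o in syringes() if o[0]==col]
    o=min(L,key=lambda o:np.linalg.norm(o[1]-p)); g=o[1]+5*o[2]
    yaw=np.degrees(np.arctan2(o[2][1],o[2][0])); print('grasp',g.round(1),yaw.round(1),'tcp',s['tool_pos'].round(1),s['tcp_rot'][2].round(1)); plan(*g,z,yaw,g=-.1,n=n)
E
python3 -c "
from go import *
aim('green')"
```

```text
orange origin [387.  163.9] len 110.1 capdir 103.3 px [160. 134.] n 450
blue origin [454.4 175.8] len 110.2 capdir 100.6 px [250. 145.] n 301
green origin [516.9 156. ] len 110.9 capdir 107.2 px [319. 191.] n 194
grasp [515.4 160.8] 107.2 tcp [514.7 158.8 135. ] 106.6
0.001 0.001 0.089 -0.001 -0.1; 0.002 0 0.089 -0.001 -0.1; 0.001 0.001 0.089 -0.001 -0.1; 0.002 0 0.089 -0.001 -0.1; 0.001 0.001 0.089 -0.001 -0.1
end [515.5 160.7   2. ] 107.2
```

Call:
apply_moves(series="0.001 0.001 0.1 -0.001 -0.1; 0.002 0 0.1 -0.001 -0.1; 0.001 0.001 0.1 -0.001 -0.1; 0.002 0 0.09 -0.001 -0.1; 0.001 0.001 0.05 -0.001 -0.1")

```text
time: 21.3
tool_pos: [513.9, 159.6, 0.4]
tcp_rot: [-179.8, 0.0, 107.1]
ft_force: [-0.6, -0.2, -0.5]
finger_gap: 46.8
grip_force: 0.0
```

Call:
apply_moves(series="0 0 0 0 1; 0 0 0 0 1; 0 0 0 0 1; 0 0 0 0 1; 0 0 0 0 1")

```text
time: 21.72
tool_pos: [516.5, 161.9, 5.3]
tcp_rot: [179.8, 0.0, 107.2]
ft_force: [1.6, 0.4, 0.5]
finger_gap: 8.7
grip_force: 39.2
```

Call:
apply_moves(series="0 0 0 0 1; 0 0 -0.05 0 1; 0 0 -0.1 0 1; 0 0 -0.1 0 1; 0 0 -0.1 0 1")

```text
time: 22.13
tool_pos: [514.6, 162.0, 109.9]
tcp_rot: [-180.0, -0.0, 107.3]
ft_force: [0.6, 0.0, 0.1]
finger_gap: 8.9
grip_force: 39.3
```

```bash
python3 -c "
from go import *
held(); slot(-7,52)"
```

```text
held n 2265 x 12.0 50.6 y(x) [-0.003 -0.179] z med -4.4
[518.70338463 162.92034407 117.40473853] 107.26485928914796 8.713559607533005 39.313251972198486
slot [ 582.4 -192.7]
-0.133 -0.017 0.003 0.026 1; -0.133 -0.01 0.003 0.026 1; -0.134 -0.003 0.003 0.026 1; -0.134 0.004 0.003 0.026 1; -0.133 0.012 0.003 0.026 1
-0.133 0.018 0.002 0.026 1; -0.131 0.025 0.003 0.026 1; -0.13 0.032 0.002 0.026 1; -0.128 0.039 0.003 0.026 1
end [ 582.4 -192.7  109.9] 80.5
```

Call:
apply_moves(series="-0.06 -0.017 0.003 0.026 1; -0.1 -0.01 0.003 0.026 1; -0.13 -0.003 0.003 0.026 1; -0.13 0.004 0.003 0.026 1; -0.13 0.012 0.003 0.026 1")

```text
time: 22.6
tool_pos: [541.0, -3.1, 104.6]
tcp_rot: [179.9, 0.0, 92.3]
ft_force: [0.6, 0.0, -0.9]
finger_gap: 9.0
grip_force: 39.3
```

Call:
apply_moves(series="-0.13 0.018 0.002 0.026 1; -0.13 0.025 0.003 0.026 1; -0.13 0.032 0.002 0.026 1; -0.1 0.039 0.003 0.026 1; -0.05 0.01 0 0 1")

```text
time: 23.02
tool_pos: [571.4, -169.8, 101.6]
tcp_rot: [179.9, 0.1, 80.1]
ft_force: [-0.2, -0.5, 0.8]
finger_gap: 8.4
grip_force: 39.3
```

Call:
apply_moves(series="-0.02 0 0 0 1; 0 0 0 0 1; 0 0 0 0 1; 0 0 0 0 1; 0 0 0 0 1")

```text
time: 23.43
tool_pos: [569.6, -169.9, 101.1]
tcp_rot: [-180.0, -0.0, 80.6]
ft_force: [-0.3, 0.1, -0.3]
finger_gap: 9.0
grip_force: 39.3
```

```bash
python3 -c "
from go import *
held(); slot(-7,52,50)"
```

```text
held n 2252 x 12.0 50.5 y(x) [-0.002 -0.255] z med -4.3
[ 569.63710812 -170.04039936  101.13434663] 80.55515528438556 9.102833314494129 39.320120215415955
slot [ 582.4 -192.7]
-0.034 0.027 0.085 0.002 1; -0.033 0.028 0.085 0.002 1
end [ 582.6 -192.6   50.1] 80.1
```

Call:
apply_moves(series="-0.034 0.025 0.04 0.002 1; -0.033 0.026 0.06 0.002 1; 0 0 0.07 0 1; 0 0 0.05 0 1; 0 0 0 0 1")

```text
time: 23.9
tool_pos: [578.6, -192.0, 31.0]
tcp_rot: [-179.6, -0.1, 80.0]
ft_force: [-0.2, -0.2, -1.1]
finger_gap: 8.8
grip_force: 39.3
```

Call:
apply_moves(series="0 0 0 0 1; 0 0 0 0 1; 0 0 0 0 1")

```text
time: 24.15
tool_pos: [582.5, -194.1, 36.9]
tcp_rot: [179.8, 0.0, 80.0]
ft_force: [-0.2, 0.1, -0.2]
finger_gap: 9.0
grip_force: 39.3
```

```bash
python3 -c "
from go import *
print(tocase(sense()['tool_pos'])); slot(-7,51,24.5)"
```

```text
[-5.65692056 52.35330557 36.91913563]
[ 582.54330701 -194.07422553   36.91913563] 80.0097724058175 8.963310862172696 39.32103753089905
slot [ 581.4 -192.5]
0.004 -0.005 0.041 -0 1
end [ 581.3 -192.6   24.6] 80.0
```

Lower to the drop height and release.

Call:
apply_moves(series="0 -0.005 0.015 0 1; 0 0 0.015 0 1; 0 0 0.01 0 1; 0 0 0 0 1; 0 0 0 0 1")

```text
time: 24.57
tool_pos: [579.6, -193.7, 22.8]
tcp_rot: [-180.0, -0.0, 80.0]
ft_force: [0.5, 0.1, 0.1]
finger_gap: 8.7
grip_force: 39.4
```

Call:
apply_moves(series="0 0 0 0 0.6; 0 0 0 0 0.6; 0 0 -0.04 0 0.5; 0 0 -0.08 0 0.2; 0 0 -0.1 0 0")

```text
time: 24.98
tool_pos: [578.0, -193.0, 88.1]
tcp_rot: [-179.7, -0.1, 80.0]
ft_force: [1.3, -0.1, 0.9]
finger_gap: 42.2
grip_force: 0.0
```

Call:
apply_moves(series="0.05 0 -0.12 0 0; 0.1 0 -0.12 0 0; 0.13 -0.03 -0.1 0 0; 0.1 -0.03 -0.05 0 0; 0 0 0 0 0")

```text
time: 25.4
tool_pos: [584.0, -83.9, 203.7]
tcp_rot: [179.5, -0.1, 80.2]
ft_force: [-0.7, 0.8, -0.6]
finger_gap: 43.1
grip_force: 0.0
```

```bash
python3 -c "
from go import *
intray(67); intray(0)
plan(386,169,140,103.3,g=-.5)"
```

```text
in tray n 1771 x -41.0 65.0 y [44.1 61.6 78.1] z [ 9.6 18.5 20.5] ang 11.8
tray px 5626 z 9.5
tray px 5563 z 8.7
0.081 -0.088 0.022 -0.022 -0.5; 0.085 -0.084 0.022 -0.022 -0.5; 0.088 -0.081 0.022 -0.022 -0.5; 0.092 -0.077 0.022 -0.022 -0.5; 0.095 -0.072 0.022 -0.022 -0.5
0.098 -0.068 0.022 -0.022 -0.5; 0.101 -0.064 0.022 -0.022 -0.5; 0.104 -0.059 0.022 -0.022 -0.5; 0.107 -0.055 0.022 -0.022 -0.5
end [385.9 168.9 139.9] 102.8
```

Call:
apply_moves(series="0.081 -0.088 0.022 -0.022 -0.1; 0.085 -0.084 0.022 -0.022 -0.1; 0.088 -0.081 0.022 -0.022 -0.1; 0.092 -0.077 0.022 -0.022 -0.1; 0.095 -0.072 0.022 -0.022 -0.1")

```text
time: 25.92
tool_pos: [471.2, 54.0, 162.7]
tcp_rot: [-179.9, 0.0, 92.6]
ft_force: [1.3, 0.8, -0.0]
finger_gap: 46.5
grip_force: 0.0
```

Call:
apply_moves(series="0.098 -0.068 0.022 -0.022 -0.1; 0.101 -0.064 0.022 -0.022 -0.1; 0.104 -0.059 0.022 -0.022 -0.1; 0.09 -0.045 0.022 -0.022 -0.1; 0.02 -0.01 0 0 -0.1")

```text
time: 26.33
tool_pos: [381.9, 170.5, 135.3]
tcp_rot: [-179.7, -0.0, 102.9]
ft_force: [-0.3, 0.7, 0.4]
finger_gap: 47.1
grip_force: 0.0
```

Call:
apply_moves(series="0 0 0 0 -0.1; 0 0 0 0 -0.1; 0 0 0 0 -0.1")

```text
time: 26.58
tool_pos: [386.4, 168.1, 137.9]
tcp_rot: [180.0, 0.0, 102.6]
ft_force: [-0.1, -0.1, -0.2]
finger_gap: 47.1
grip_force: 0.0
```

```bash
python3 -c "
from go import *
aim('orange')"
```

```text
orange origin [386.9 163.2] len 110.6 capdir 103.5 px [317. 192.] n 289
blue origin [454.  176.9] len 108.3 capdir 100.8 px [401. 193.] n 175
grasp [385.7 168.1] 103.5 tcp [386.4 168.1 137.9] 102.6
0 -0 0.091 -0.002 -0.1; 0 -0.001 0.091 -0.002 -0.1; 0 -0 0.09 -0.002 -0.1; 0 -0.001 0.091 -0.002 -0.1; 0.001 -0 0.09 -0.002 -0.1
end [385.8 168.2   2. ] 103.7
```

Call:
apply_moves(series="0 0 0.1 -0.002 -0.1; 0 -0.001 0.12 -0.002 -0.1; 0 0 0.12 -0.002 -0.1; 0 -0.001 0.08 -0.001 -0.1; 0.001 0 0.033 -0.001 -0.1")

```text
time: 27.05
tool_pos: [382.5, 167.4, -1.9]
tcp_rot: [-179.7, 0.0, 103.5]
ft_force: [-0.0, -0.3, 0.2]
finger_gap: 47.1
grip_force: 0.0
```

Call:
apply_moves(series="0 0 0 0 -0.1; 0 0 0 0 -0.1; 0 0 0 0 0.2; 0 0 0 0 0.4")

```text
time: 27.38
tool_pos: [386.5, 169.7, 3.7]
tcp_rot: [179.8, -0.0, 103.6]
ft_force: [0.3, -0.7, -0.4]
finger_gap: 26.0
grip_force: 0.0
```

Call:
apply_moves(series="0 0 0.004 0 1; 0 0 0 0 1; 0 0 0 0 1; 0 0 0 0 1; 0 0 0 0 1")

```text
time: 27.8
tool_pos: [386.1, 169.7, 2.0]
tcp_rot: [179.8, 0.0, 103.6]
ft_force: [0.6, -1.3, 4.8]
finger_gap: 9.2
grip_force: 39.1
```

Call:
apply_moves(series="0 0 -0.05 0 1; 0 0 -0.1 0 1; 0 0 -0.1 0 1; 0 0 -0.08 0 1; 0 0 -0.04 0 1")

```text
time: 28.22
tool_pos: [386.7, 170.0, 115.8]
tcp_rot: [179.7, -0.0, 103.6]
ft_force: [0.4, -0.6, -0.1]
finger_gap: 9.1
grip_force: 39.3
```

Call:
apply_moves(series="0 0 0 0 1; 0 0 0 0 1; 0 0 0 0 1")

```text
time: 28.47
tool_pos: [384.1, 169.2, 110.6]
tcp_rot: [-179.9, 0.0, 103.6]
ft_force: [0.3, -0.4, -1.6]
finger_gap: 9.3
grip_force: 39.3
```

```bash
python3 -c "
from go import *
held(); slot(-5,0)"
```

```text
held n 2252 x 12.0 49.4 y(x) [-0.001 -0.245] z med -7.7
[383.70355869 169.05058306 110.0906933 ] 103.58463442612053 9.139286367007887 39.322285652160645
slot [ 530.9 -185.7]
-0.126 0.02 0 0.021 1; -0.126 0.025 0 0.021 1; -0.124 0.03 0 0.021 1; -0.123 0.036 0 0.021 1; -0.121 0.041 0 0.021 1
-0.12 0.046 0 0.021 1; -0.118 0.051 0 0.021 1; -0.115 0.056 0 0.021 1; -0.113 0.06 0 0.021 1; -0.11 0.065 0 0.021 1
end [ 530.9 -185.7  110.1] 79.5
```

Call:
apply_moves(series="-0.06 0.01 0 0.021 1; -0.12 0.025 0 0.021 1; -0.124 0.03 0 0.021 1; -0.123 0.036 0 0.021 1; -0.121 0.041 0 0.021 1")

```text
time: 28.93
tool_pos: [449.6, 10.9, 110.0]
tcp_rot: [-179.9, -0.0, 91.5]
ft_force: [1.1, -0.5, 0.1]
finger_gap: 9.2
grip_force: 39.3
```

Call:
apply_moves(series="-0.12 0.046 0 0.021 1; -0.118 0.051 0 0.021 1; -0.115 0.056 0 0.021 1; -0.113 0.06 0 0.021 1; -0.11 0.065 0 0.019 1")

```text
time: 29.35
tool_pos: [523.2, -166.7, 109.4]
tcp_rot: [-179.8, -0.0, 79.6]
ft_force: [0.7, 0.9, 0.3]
finger_gap: 9.1
grip_force: 39.3
```

Call:
apply_moves(series="-0.05 0.01 0.05 0 1; -0.02 0 0.07 0 1; 0 0 0.05 0 1; 0 0 0 0 1; 0 0 0 0 1")

```text
time: 29.77
tool_pos: [521.1, -185.5, 58.1]
tcp_rot: [-179.7, -0.1, 79.7]
ft_force: [-0.1, 0.2, -0.5]
finger_gap: 9.4
grip_force: 39.3
```

Call:
apply_moves(series="0 0 0 0 1; 0 0 0 0 1")

```text
time: 29.93
tool_pos: [523.9, -186.2, 61.6]
tcp_rot: [179.9, 0.0, 79.8]
ft_force: [-0.2, -0.5, 0.7]
finger_gap: 9.5
grip_force: 39.3
```

```bash
python3 -c "
from go import *
held(); print(tocase(sense()['tool_pos'])); slot(-5,0,13)"
```

```text
held n 2248 x 12.0 49.4 y(x) [ 0.    -0.325] z med -7.6
[-3.20250131 -6.60885376 61.83072359]
[ 524.04390663 -186.30373251   61.83072359] 79.78337102146197 8.911156894800943 39.32347297668457
slot [ 530.9 -185.7]
0.003 0.011 0.081 -0.001 1; 0.003 0.011 0.082 -0.001 1
end [ 530.9 -185.7   12.9] 80.0
```

Call:
apply_moves(series="0.003 0.011 0.03 -0.001 1; 0.003 0.011 0.05 -0.001 1; 0 0 0.045 0 1; 0 0 0.025 0 1; 0 0 0.012 0 1")

```text
time: 30.4
tool_pos: [528.9, -185.0, 10.7]
tcp_rot: [-179.8, -0.0, 80.0]
ft_force: [-15.6, 8.1, 35.6]
finger_gap: 9.2
grip_force: 43.1
```

Call:
apply_moves(series="0 0 0 0 1; 0 0 0 0 1; 0 0 0 0 1")

```text
time: 30.65
tool_pos: [529.9, -185.7, 11.9]
tcp_rot: [-180.0, 0.0, 80.0]
ft_force: [0.7, 0.1, -0.3]
finger_gap: 8.8
grip_force: 39.2
```

Call:
apply_moves(series="0 0 0 0 0.65; 0 0 0 0 0.65; 0 0 -0.03 0 0.6; 0 0 -0.08 0 0.3; 0 0 -0.1 0 0")

```text
time: 31.07
tool_pos: [527.9, -184.8, 73.7]
tcp_rot: [-179.7, -0.1, 80.0]
ft_force: [0.8, 0.1, 0.2]
finger_gap: 40.8
grip_force: 0.0
```

Call:
apply_moves(series="0.05 0 -0.12 0 0; 0.1 0 -0.12 0 0; 0.13 0 -0.1 0 0; 0.1 0 -0.05 0 0; 0 0 0 0 0")

```text
time: 31.48
tool_pos: [551.4, -78.7, 189.6]
tcp_rot: [179.5, -0.1, 80.2]
ft_force: [-1.0, -0.1, -0.1]
finger_gap: 42.8
grip_force: 0.0
```

```bash
python3 -c "
from go import *
for y in (67,0,-67): intray(y)
plan(453.2,181,140,100.8,g=-.1)"
```

```text
in tray n 814 x -42.0 62.0 y [41.3 47.8 55.7] z [11.6 18.7 20.6] ang 1.6
tray px 3041 z 9.6
in tray n 739 x -38.0 55.0 y [-7.8 -1.6  6.6] z [16.  18.9 20.6] ang 0.0
tray px 6799 z 8.9
tray px 2947 z 8.6
0.101 -0.058 0.018 -0.023 -0.1; 0.104 -0.053 0.018 -0.023 -0.1; 0.106 -0.048 0.018 -0.023 -0.1; 0.108 -0.044 0.018 -0.023 -0.1; 0.11 -0.038 0.018 -0.023 -0.1
0.112 -0.033 0.019 -0.023 -0.1; 0.114 -0.029 0.018 -0.023 -0.1; 0.115 -0.023 0.019 -0.023 -0.1
end [453.1 181.1 139.9] 101.1
```

Call:
apply_moves(series="0.101 -0.058 0.018 -0.023 -0.1; 0.104 -0.053 0.018 -0.023 -0.1; 0.106 -0.048 0.018 -0.023 -0.1; 0.108 -0.044 0.018 -0.023 -0.1; 0.11 -0.038 0.018 -0.023 -0.1")

```text
time: 32.05
tool_pos: [487.6, 81.7, 154.7]
tcp_rot: [-179.9, 0.0, 93.1]
ft_force: [0.9, 0.4, 0.5]
finger_gap: 47.4
grip_force: 0.0
```

Call:
apply_moves(series="0.112 -0.033 0.019 -0.023 -0.1; 0.1 -0.029 0.018 -0.023 -0.1; 0.08 -0.023 0.019 -0.021 -0.1; 0.04 -0.005 0 0 -0.1; 0 0 0 0 -0.1")

```text
time: 32.47
tool_pos: [449.8, 178.8, 137.7]
tcp_rot: [-179.8, -0.0, 100.9]
ft_force: [0.4, 0.2, 0.1]
finger_gap: 46.9
grip_force: 0.0
```

Call:
apply_moves(series="0 0 0 0 -0.1; 0 0 0 0 -0.1; 0 0 0 0 -0.1")

```text
time: 32.72
tool_pos: [452.1, 176.8, 139.4]
tcp_rot: [-180.0, 0.0, 100.7]
ft_force: [1.3, 0.0, -0.2]
finger_gap: 47.1
grip_force: 0.0
```

```bash
python3 -c "
from go import *
aim('blue')"
```

```text
blue origin [454.3 175.3] len 110.4 capdir 100.8 px [320. 188.] n 84
grasp [453.4 180.2] 100.8 tcp [452.1 176.8 139.4] 100.7
0.002 0.001 0.092 -0 -0.1; 0.002 0.001 0.092 -0 -0.1; 0.002 0.001 0.091 -0 -0.1; 0.002 0.002 0.092 -0 -0.1; 0.002 0.001 0.091 -0 -0.1
end [453.4 180.2   2.1] 100.7
```

Call:
apply_moves(series="0.002 0.001 0.1 0 -0.1; 0.002 0.001 0.12 0 -0.1; 0.002 0.001 0.12 0 -0.1; 0.002 0.002 0.08 0 -0.1; 0.002 0.001 0.038 0 -0.1")

```text
time: 33.18
tool_pos: [450.4, 179.7, -1.7]
tcp_rot: [-179.7, 0.0, 100.7]
ft_force: [0.3, 0.4, -0.5]
finger_gap: 47.0
grip_force: 0.0
```

Call:
apply_moves(series="0 0 0 0 -0.1; 0 0 0 0 -0.1; 0 0 0 0 0.2; 0 0 0 0 1; 0 0 0 0 1")

```text
time: 33.6
tool_pos: [454.2, 181.7, 3.9]
tcp_rot: [179.8, -0.0, 100.8]
ft_force: [-0.7, -0.2, -0.2]
finger_gap: 11.4
grip_force: 0.1
```

Call:
apply_moves(series="0 0 0 0 1; 0 0 0 0 1; 0 0 -0.05 0 1; 0 0 -0.1 0 1; 0 0 -0.1 0 1")

```text
time: 34.02
tool_pos: [451.7, 181.1, 77.5]
tcp_rot: [-179.9, 0.0, 100.8]
ft_force: [0.6, 1.3, -0.4]
finger_gap: 9.2
grip_force: 39.4
```

Call:
apply_moves(series="0 0 -0.07 0 1; 0 0 -0.03 0 1; 0 0 0 0 1; 0 0 0 0 1; 0 0 0 0 1")

```text
time: 34.43
tool_pos: [451.8, 181.0, 105.5]
tcp_rot: [-179.9, 0.0, 100.8]
ft_force: [-1.3, 0.1, -1.1]
finger_gap: 9.0
grip_force: 39.4
```

```bash
python3 -c "
from go import *
held(); slot(-3,-74)"
```

```text
held n 2225 x 12.0 49.6 y(x) [-0.001 -0.264] z med -5.7
[451.53601716 180.9621858  105.15335426] 100.82763294339878 9.040057971595008 39.37542021274567
slot [ 457.6 -174.9]
-0.13 -0.023 -0.002 0.02 1; -0.131 -0.017 -0.002 0.02 1; -0.131 -0.012 -0.002 0.02 1; -0.132 -0.007 -0.002 0.02 1; -0.132 -0.002 -0.002 0.02 1
-0.132 0.004 -0.002 0.02 1; -0.131 0.009 -0.001 0.02 1; -0.131 0.014 -0.002 0.02 1; -0.13 0.02 -0.001 0.02 1
end [ 457.7 -174.9  110. ] 80.2
```

Call:
apply_moves(series="-0.06 -0.012 -0.002 0.02 1; -0.12 -0.015 -0.002 0.02 1; -0.131 -0.012 -0.002 0.02 1; -0.132 -0.007 -0.002 0.02 1; -0.132 -0.002 -0.002 0.02 1")

```text
time: 34.9
tool_pos: [454.0, 6.7, 108.4]
tcp_rot: [-179.8, -0.0, 89.3]
ft_force: [1.7, 0.2, -0.5]
finger_gap: 8.7
grip_force: 39.4
```

Call:
apply_moves(series="-0.132 0.004 -0.002 0.02 1; -0.131 0.009 -0.001 0.02 1; -0.131 0.014 -0.002 0.02 1; -0.13 0.02 -0.001 0.02 1; -0.06 0 0 0 1")

```text
time: 35.32
tool_pos: [454.4, -171.5, 110.6]
tcp_rot: [-179.9, 0.1, 79.9]
ft_force: [0.4, 1.3, -0.3]
finger_gap: 8.9
grip_force: 39.4
```

Call:
apply_moves(series="-0.02 0 0.04 0 1; 0 0 0.07 0 1; 0 0 0.05 0 1; 0 0 0 0 1; 0 0 0 0 1")

```text
time: 35.73
tool_pos: [452.5, -172.0, 61.5]
tcp_rot: [-179.7, -0.1, 80.2]
ft_force: [-0.1, 0.5, 0.5]
finger_gap: 9.3
grip_force: 39.4
```

Call:
apply_moves(series="0 0 0 0 1; 0 0 0 0 1")

```text
time: 35.9
tool_pos: [455.0, -173.4, 64.7]
tcp_rot: [179.9, 0.0, 80.2]
ft_force: [-0.5, -0.5, 1.0]
finger_gap: 9.2
grip_force: 39.4
```

```bash
python3 -c "
from go import *
held(); print(tocase(sense()['tool_pos'])); slot(-3,-74,15)"
```

```text
held n 2212 x 12.0 49.5 y(x) [-0.001 -0.308] z med -5.6
[ -3.87685236 -76.62748476  64.96376626]
[ 455.19495208 -173.54109587   64.96376626] 80.24322796923245 8.812890384911428 39.3768435716629
slot [ 457.6 -174.9]
-0.001 0.004 0.083 0.001 1; -0.002 0.005 0.084 0.001 1
end [ 457.7 -174.9   14.9] 80.0
```

Call:
apply_moves(series="-0.001 0.005 0.04 0.001 1; -0.001 0.005 0.05 0.001 1; 0 0 0.04 0 1; 0 0 0.02 0 1; 0 0 0.012 0 1")

```text
time: 36.37
tool_pos: [456.2, -174.1, 13.8]
tcp_rot: [-179.9, -0.0, 80.0]
ft_force: [0.9, -0.5, -0.1]
finger_gap: 8.8
grip_force: 39.4
```

Call:
apply_moves(series="0 0 0.003 0 1; 0 0 0 0 1; 0 0 0 0 1")

```text
time: 36.62
tool_pos: [457.6, -174.9, 15.0]
tcp_rot: [180.0, 0.0, 80.0]
ft_force: [-0.9, -1.0, 0.7]
finger_gap: 9.1
grip_force: 39.4
```

Call:
apply_moves(series="0 0.004 0 0 0.65; 0 0 0 0 0.65; 0 0 -0.03 0 0.6; 0 0 -0.08 0 0.3; 0 0 -0.1 0 0")

```text
time: 37.03
tool_pos: [456.5, -174.0, 76.7]
tcp_rot: [-179.7, -0.1, 80.0]
ft_force: [1.1, -0.1, 1.0]
finger_gap: 39.9
grip_force: 0.0
```

Call:
apply_moves(series="0.05 0 -0.12 0 0; 0.1 0 -0.12 0 0; 0.13 0 -0.1 0 0; 0.1 0 -0.05 0 0; 0 0 0 0 0")

```text
time: 37.45
tool_pos: [479.7, -68.3, 191.8]
tcp_rot: [179.5, -0.1, 80.2]
ft_force: [-0.1, -1.1, 0.9]
finger_gap: 42.9
grip_force: 0.0
```

```bash
python3 -c "
from go import *
for y in (0,-67): intray(y)
plan(454,314,140,90.5,g=-.1)"
```

```text
tray px 2951 z 8.9
in tray n 863 x -37.0 65.0 y [-80.3 -73.  -66.8] z [14.1 18.7 20.5] ang 0.7
tray px 6557 z 8.9
0.125 -0.03 0.016 -0.009 -0.1; 0.126 -0.027 0.016 -0.009 -0.1; 0.126 -0.025 0.016 -0.009 -0.1; 0.127 -0.023 0.016 -0.009 -0.1; 0.127 -0.021 0.016 -0.009 -0.1
0.127 -0.018 0.016 -0.009 -0.1; 0.128 -0.016 0.016 -0.009 -0.1; 0.128 -0.014 0.016 -0.009 -0.1; 0.128 -0.011 0.015 -0.009 -0.1; 0.128 -0.009 0.016 -0.009 -0.1
end [454.1 314.1 139.9] 90.4
```

Call:
apply_moves(series="0.125 -0.03 0.016 -0.009 -0.1; 0.126 -0.027 0.016 -0.009 -0.1; 0.126 -0.025 0.016 -0.009 -0.1; 0.127 -0.023 0.016 -0.009 -0.1; 0.127 -0.021 0.016 -0.009 -0.1")

```text
time: 37.97
tool_pos: [464.5, 121.1, 160.6]
tcp_rot: [-179.9, 0.1, 85.1]
ft_force: [0.8, 0.3, 0.8]
finger_gap: 46.7
grip_force: 0.0
```

Call:
apply_moves(series="0.127 -0.018 0.016 -0.009 -0.1; 0.128 -0.016 0.016 -0.009 -0.1; 0.11 -0.014 0.016 -0.009 -0.1; 0.09 -0.011 0.015 -0.009 -0.1; 0.05 -0.009 0.016 -0.009 -0.1")

```text
time: 38.38
tool_pos: [452.8, 274.6, 136.7]
tcp_rot: [-179.9, 0.0, 90.4]
ft_force: [0.4, 0.6, 0.3]
finger_gap: 47.0
grip_force: 0.0
```

Call:
apply_moves(series="0.02 0 0 0 -0.1; 0 0 0 0 -0.1; 0 0 0 0 -0.1; 0 0 0 0 -0.1; 0 0 0 0 -0.1")

```text
time: 38.8
tool_pos: [454.1, 278.0, 138.5]
tcp_rot: [180.0, 0.0, 90.2]
ft_force: [-0.4, 0.0, 0.6]
finger_gap: 46.9
grip_force: 0.0
```

```bash
python3 -c "
from go import *
aim('blue')
f,d,K,T=shot('top','t9.png'); c=tocase(cloud(f,d,K,T)); hsv=cv2.cvtColor(f,cv2.COLOR_BGR2HSV)
for cy in (67,0,-67):
    m=(d>0)&(abs(c[...,0])<66)&(abs(c[...,1]-cy)<28)&(c[...,2]<30)
    w=m&(hsv[...,1]<90); a=c[w]; print(cy,m.sum(),w.sum(),np.percentile(a,[5,50,95],axis=0).round() if len(a) else '')
"
```

```text
blue origin [453.9 307.2] len 109.8 capdir 90.7 px [317. 150.] n 240
grasp [453.9 312.2] 90.7 tcp [454.1 278.  138.5] 90.2
0.023 -0 0.091 -0.001 -0.1; 0.023 -0 0.091 -0.001 -0.1; 0.023 0 0.091 -0.001 -0.1; 0.022 0 0.091 -0.001 -0.1; 0.023 0 0.091 -0.001 -0.1
end [453.8 312.4   2. ] 90.8
67 794 236 [[-34.  44.   9.]
 [  8.  58.  19.]
 [ 51.  76.  24.]]
0 815 81 [[-31.  -6.  12.]
 [  5.  -2.  20.]
 [ 50.   1.  24.]]
-67 831 101 [[-29. -78.   8.]
 [ 10. -74.  19.]
 [ 52. -70.  25.]]
```

Call:
apply_moves(series="0.04 0 0.09 -0.001 -0.1; 0.04 0 0.12 -0.001 -0.1; 0.02 0 0.12 -0.001 -0.1; 0.01 0 0.085 -0.001 -0.1; 0.004 0 0.042 0 -0.1")

```text
time: 39.32
tool_pos: [450.9, 312.1, -2.8]
tcp_rot: [-179.7, 0.2, 90.7]
ft_force: [-1.2, -3.6, 73.9]
finger_gap: 47.0
grip_force: 44.3
```

Call:
apply_moves(series="0 0 0 0 -0.1; 0 0 0 0 -0.1; 0 0 0 0 0.2; 0 0 0 0 1; 0 0 0 0 1")

```text
time: 39.73
tool_pos: [453.9, 313.6, 2.0]
tcp_rot: [179.9, -0.0, 90.7]
ft_force: [-0.4, 0.9, -0.0]
finger_gap: 11.4
grip_force: 0.2
```

Call:
apply_moves(series="0 0 0 0 1; 0 0 0 0 1; 0 0 -0.05 0 1; 0 0 -0.1 0 1; 0 0 -0.1 0 1")

```text
time: 40.15
tool_pos: [451.6, 312.6, 75.3]
tcp_rot: [-179.8, 0.1, 90.7]
ft_force: [1.3, 1.2, -0.4]
finger_gap: 9.1
grip_force: 39.3
```

Call:
apply_moves(series="0 0 -0.07 0 1; 0 0 -0.03 0 1; 0 0 0 0 1; 0 0 0 0 1; 0 0 0 0 1")

```text
time: 40.57
tool_pos: [452.0, 312.9, 104.0]
tcp_rot: [-179.8, 0.1, 90.7]
ft_force: [-1.4, -0.4, -0.3]
finger_gap: 9.2
grip_force: 39.3
```

```bash
python3 -c "
from go import *
held(); slot(-7,-52)"
```

```text
held n 2241 x 12.0 49.2 y(x) [-0.002 -0.256] z med -7.6
[451.84454352 312.75790278 103.70867868] 90.74247628545983 8.876110843706737 39.298521280288696
slot [ 480.  -174.7]
-0.125 0.006 -0.002 0.007 1; -0.125 0.007 -0.002 0.007 1; -0.125 0.009 -0.002 0.007 1; -0.125 0.011 -0.001 0.007 1; -0.125 0.013 -0.002 0.007 1
-0.124 0.014 -0.001 0.007 1; -0.124 0.016 -0.002 0.007 1; -0.124 0.018 -0.001 0.007 1; -0.124 0.019 -0.002 0.007 1; -0.123 0.021 -0.001 0.007 1
-0.123 0.023 -0.002 0.007 1; -0.123 0.025 -0.001 0.007 1; -0.122 0.027 -0.002 0.007 1
end [ 480.1 -174.8  110. ] 80.3
```

Call:
apply_moves(series="-0.06 0.004 0 0.007 1; -0.12 0.007 -0.002 0.007 1; -0.125 0.009 -0.002 0.007 1; -0.125 0.011 -0.001 0.007 1; -0.125 0.013 -0.002 0.007 1")

```text
time: 41.03
tool_pos: [461.8, 145.2, 106.2]
tcp_rot: [-179.8, 0.0, 86.7]
ft_force: [-0.5, -0.6, 0.1]
finger_gap: 9.0
grip_force: 39.3
```

Call:
apply_moves(series="-0.124 0.014 -0.001 0.007 1; -0.124 0.016 -0.002 0.007 1; -0.124 0.018 -0.001 0.007 1; -0.124 0.019 -0.002 0.007 1; -0.123 0.021 -0.001 0.007 1")

```text
time: 41.45
tool_pos: [472.5, -42.1, 108.6]
tcp_rot: [-179.9, -0.0, 82.7]
ft_force: [1.4, 0.5, 0.7]
finger_gap: 8.9
grip_force: 39.3
```

Call:
apply_moves(series="-0.123 0.023 -0.002 0.007 1; -0.123 0.025 -0.001 0.007 1; -0.12 0.027 -0.002 0.008 1; -0.06 0 0.02 0 1; -0.02 0 0.05 0 1")

```text
time: 41.87
tool_pos: [476.9, -179.7, 91.1]
tcp_rot: [179.9, 0.1, 80.0]
ft_force: [0.2, 0.3, 0.3]
finger_gap: 9.0
grip_force: 39.3
```

Call:
apply_moves(series="0 0 0.06 0 1; 0 0 0.04 0 1; 0 0 0 0 1; 0 0 0 0 1; 0 0 0 0 1")

```text
time: 42.28
tool_pos: [476.8, -175.7, 61.0]
tcp_rot: [-180.0, -0.0, 80.2]
ft_force: [0.1, 0.4, 0.2]
finger_gap: 8.9
grip_force: 39.3
```

```bash
python3 -c "
from go import *
held(); print(tocase(sense()['tool_pos'])); slot(-7,-51.5,23.5)"
```

```text
held n 2244 x 12.0 49.2 y(x) [-0.001 -0.281] z med -7.6
[ -5.38703034 -54.42599232  61.57002857]
[ 477.32345167 -175.88979972   61.57002857] 80.24937143612881 8.976662823981842 39.29922580718994
slot [ 480.5 -174.8]
0.005 0.01 0.127 0.002 1
end [ 480.5 -174.9   23.5] 80.0
```

Call:
apply_moves(series="0.003 0.005 0.03 0.001 1; 0.002 0.005 0.045 0.001 1; 0 0 0.03 0 1; 0 0 0.014 0 1; 0 0 0.005 0 1")

```text
time: 42.75
tool_pos: [479.1, -174.6, 22.5]
tcp_rot: [-179.9, -0.0, 80.0]
ft_force: [-0.1, -0.8, 0.1]
finger_gap: 9.3
grip_force: 39.3
```

Call:
apply_moves(series="0 0 0 0 1; 0 0 0 0 1; 0 0 0 0 1")

```text
time: 43.0
tool_pos: [480.3, -175.3, 24.2]
tcp_rot: [179.9, 0.0, 80.0]
ft_force: [0.7, -0.3, 0.2]
finger_gap: 9.2
grip_force: 39.3
```

Call:
apply_moves(series="0 0 0 0 0.6; 0 0 0 0 0.6; 0 0 -0.03 0 0.5; 0 0 -0.08 0 0.3; 0 0 -0.1 0 0.5")

```text
time: 43.42
tool_pos: [477.9, -174.2, 85.6]
tcp_rot: [-179.7, -0.1, 80.0]
ft_force: [-0.0, -0.8, -0.8]
finger_gap: 21.3
grip_force: 0.0
```

Call:
apply_moves(series="0.05 0 -0.12 0 1; 0.1 0 -0.12 0 1; 0.13 0.06 -0.1 0 1; 0.1 0.05 -0.05 0 1; 0 0 0 0 1")

```text
time: 43.83
tool_pos: [531.4, -75.5, 199.8]
tcp_rot: [179.4, -0.1, 80.1]
ft_force: [1.3, 0.0, -0.0]
finger_gap: 0.2
grip_force: 0.0
```

```bash
python3 -c "
from go import *
for y in (67,0,-67): intray(y)
print(sense()['tool_pos'])
f,d,K,T=shot('top'); np.savez('top9.npz',f=f,d=d,K=K,T=T); c=tocase(cloud(f,d,K,T)); hsv=cv2.cvtColor(f,cv2.COLOR_BGR2HSV)
for cy in (67,0,-67):
    m=(d>0)&(abs(c[...,0])<66)&(abs(c[...,1]-cy)<28)&(c[...,2]<30)
    w=m&(hsv[...,1]<90); a=c[w]; print(cy,m.sum(),w.sum(),np.percentile(a,[5,50,95],axis=0).round().tolist() if len(a) else '')
# space behind the lid
P=cloud(f,d,K,T); m=(d>0)&(c[...,0]>100)&(c[...,0]<240)&(abs(c[...,1])<130)
print('behind lid max z',np.percentile(c[m][:,2],[50,95,99.5]).round(), [tuple(q.round()) for q in c[m&(c[...,2]>15)][::40]])
"
```

```text
in tray n 86 x -60.0 -55.0 y [42.5 50.9 84.4] z [ 7.7  9.2 17.3] ang -85.7
in tray n 491 x -44.0 13.0 y [66.2 70.4 76.5] z [15.1 18.9 20.6] ang 0.1
in tray n 596 x -41.0 24.0 y [43.7 48.1 54.1] z [15.3 19.1 20.7] ang -0.1
tray px 3733 z 9.4
tray px 1933 z 8.8
in tray n 69 x -60.0 -55.0 y [-79.2 -52.6 -41. ] z [ 7.4  8.7 15.6] ang 87.8
in tray n 114 x -40.0 -19.0 y [-56.1 -52.6 -46.8] z [16.4 18.9 20.2] ang -21.2
in tray n 517 x -37.0 20.0 y [-78.2 -73.  -68.5] z [15.9 19.  20.6] ang -0.8
tray px 3227 z 9.0
[526.52069251 -78.91715498 193.8362089 ]
67 656 232 [[-34.0, 45.0, 9.0], [8.0, 57.0, 18.0], [50.0, 75.0, 25.0]]
0 725 82 [[-31.0, -6.0, 12.0], [7.0, -2.0, 19.0], [50.0, 1.0, 25.0]]
-67 773 205 [[-31.0, -78.0, 9.0], [10.0, -58.0, 19.0], [51.0, -49.0, 25.0]]
behind lid max z [1. 6. 9.] [(np.float64(232.0), np.float64(128.0), np.float64(19.0))]
```

All five present syringes lie in their own trays. Now close the lid: go behind it with the fingers shut.

```bash
python3 -c "
from go import *
p=toworld(145,0); print(p)
a=plan(527,-90,260,80.05,g=1,n=2); a=plan(*p,260,80.05,g=1,start=a); plan(*p,150,80.05,g=1,start=a,n=4)"
```

```text
[ 504.94563781 -333.41904262]
-0.017 0.005 -0.112 -0 1; -0.017 0.005 -0.111 -0 1
end [527.  -89.9 259.9] 80.0
-0.116 0.01 -0 -0 1; -0.116 0.01 -0 -0 1; -0.116 0.01 -0 -0 1; -0.116 0.01 -0 -0 1; -0.116 0.01 -0 -0 1
-0.116 0.009 -0 -0 1; -0.116 0.01 -0 -0 1
end [ 505.1 -333.4  259.9] 80.0
-0 -0 0.092 -0 1; -0 -0 0.091 -0 1; -0 -0 0.092 -0 1; -0 -0 0.091 -0 1
end [ 505.1 -333.4  150.1] 80.0
```

Call:
apply_moves(series="0 0.005 -0.112 0 1; 0 0.005 -0.112 0 1; 0 0 0 0 1; -0.116 0.01 0 0 1; -0.116 0.01 0 0 1")

```text
time: 44.45
tool_pos: [522.9, -149.7, 260.7]
tcp_rot: [180.0, 0.0, 80.1]
ft_force: [0.5, -0.4, -0.5]
finger_gap: 0.3
grip_force: 0.0
```

Call:
apply_moves(series="-0.116 0.01 0 0 1; -0.116 0.01 0 0 1; -0.116 0.01 0 0 1; -0.116 0.01 0 0 1; -0.116 0.01 0 0 1")

```text
time: 44.87
tool_pos: [505.9, -325.6, 259.4]
tcp_rot: [-179.9, -0.0, 79.9]
ft_force: [0.4, 0.4, 0.1]
finger_gap: 0.5
grip_force: 0.0
```

Call:
apply_moves(series="-0.1 0 0 0 1; -0.02 0 0 0 1; 0 0 0 0 1; 0 0 0 0 1; 0 0 0 0 1")

```text
time: 45.28
tool_pos: [501.3, -357.7, 260.2]
tcp_rot: [-180.0, -0.1, 80.0]
ft_force: [0.2, 0.9, -0.2]
finger_gap: -0.3
grip_force: 0.0
```

```bash
python3 -c "
from go import *
import lid
s=sense();print(tocase(s['tool_pos']),s['tool_pos'],s['tcp_rot'])"
```

```text
298
lid ends -108 31 [74. 92. 97.] [ 57. 179. 188.]
lid ends 50 267 [75. 85. 96.] [ 61. 134. 185.]
[169.25675774   0.86555544 260.46806   ] [ 501.6068806 -357.4605106  260.46806  ] [-1.79981421e+02 -3.29911535e-02  8.00220993e+01]
```

Call:
apply_moves(series="0 0 0.1 0 1; 0 0 0.12 0 1; 0 0 0.1 0 1; 0 0 0.047 0 1; 0 0 0 0 1")

```text
time: 45.75
tool_pos: [499.7, -355.6, 146.0]
tcp_rot: [-179.6, -0.2, 80.1]
ft_force: [-0.1, 0.2, -1.1]
finger_gap: -0.3
grip_force: 0.0
```

Call:
apply_moves(series="0.06 0 0 0 1; 0.06 0 0 0 1; 0.06 0 0 0 1; 0.05 0 0 0 1; 0.05 0 0 0 1")

```text
time: 46.17
tool_pos: [517.5, -275.4, 153.1]
tcp_rot: [179.8, 0.1, 80.0]
ft_force: [0.1, -2.1, 1.4]
finger_gap: 0.1
grip_force: 0.7
```

```bash
python3 -c "
from go import *
import lid
s=sense();print(tocase(s['tool_pos']),s['ft_force'])"
```

```text
133
lid ends -108 121 [70. 71. 75.] [ 64. 155. 189.]
lid ends 50 12 [70. 71. 75.] [ 71. 160. 186.]
[ 83.03169672   2.32321959 152.54537677] [ 2.37361569  1.30811211 -0.60639789]
```

Call:
apply_moves(series="0.048 0 0.004 0 1; 0.048 0 0.004 0 1; 0.047 0 0.017 0 1; 0.047 0 0.017 0 1; 0.042 0 0.028 0 1")

```text
time: 46.63
tool_pos: [528.7, -205.9, 129.4]
tcp_rot: [180.0, -0.0, 80.0]
ft_force: [0.9, -0.5, 0.9]
finger_gap: -0.1
grip_force: 0.6
```

Call:
apply_moves(series="0.042 0 0.028 0 1; 0.033 0 0.038 0 1; 0.033 0 0.038 0 1; 0.02 0 0.045 0 1; 0.02 0 0.045 0 1")

```text
time: 47.05
tool_pos: [535.8, -162.4, 69.6]
tcp_rot: [-180.0, -0.0, 80.0]
ft_force: [0.1, -0.1, 1.1]
finger_gap: 0.4
grip_force: 0.4
```

```bash
python3 -c "
from go import *
s=sense();print(tocase(s['tool_pos']),s['ft_force'])
f,d,K,T=shot('wrist'); c=tocase(cloud(f,d,K,T))
for x0 in (-70,-60,-40):
  m=(d>0)&(abs(c[...,0]-x0)<6)&(abs(c[...,1])<105)&(abs(c[...,1])>30); print(x0,m.sum(),np.percentile(c[m][:,2],[10,50,90]).round(1) if m.any() else '')
f,d,K,T=shot('top'); c=tocase(cloud(f,d,K,T))
for x0 in (-70,-60,-40,0,40,65):
  m=(d>0)&(abs(c[...,0]-x0)<6)&(abs(c[...,1])<105)&(abs(c[...,1])>30)&(c[...,2]<200); print(x0,m.sum(),np.percentile(c[m][:,2],[10,50,90]).round(1) if m.any() else '')
"
```

```text
[-28.74486081   0.88263354  69.62741444] [ 0.05193958 -0.13237819  1.13469022]
-70 14243 [18.2 73.6 76.4]
-60 11937 [ 8.9 72.5 75.6]
-40 22747 [ 67.5 137.3 151.2]
-70 90 [37.2 71.  74.9]
-60 106 [66.2 70.3 74.9]
-40 120 [ 61.8  67.1 160.2]
0 106 [53.3 57.8 61.4]
40 50 [45.9 50.5 54.5]
65 128 [44.  47.4 51. ]
```

Call:
apply_moves(series="0.03 0 -0.05 0 1; 0.06 0 0 0 1; 0.01 0 0 0 1; 0 0 0.02 0 1; 0 0 0.03 0 1")

```text
time: 47.57
tool_pos: [541.9, -134.6, 71.6]
tcp_rot: [179.9, 0.0, 80.0]
ft_force: [-0.3, -0.2, 0.0]
finger_gap: 0.2
grip_force: 0.0
```

Call:
apply_moves(series="0 0 0.025 0 1; 0 0 0.02 0 1; 0 0 0.015 0 1; 0 0 0.01 0 1; 0 0 0 0 1")

```text
time: 47.98
tool_pos: [540.4, -134.1, 49.1]
tcp_rot: [-179.9, -0.0, 80.0]
ft_force: [-0.3, 0.3, -0.5]
finger_gap: -0.2
grip_force: 0.0
```

```bash
cat > lz.py <<'E'
from go import *
s=sense();print(tocase(s['tool_pos']),s['ft_force'])
f,d,K,T=shot('top'); c=tocase(cloud(f,d,K,T))
for x0 in (-70,-40,0,40,65):
  m=(d>0)&(abs(c[...,0]-x0)<6)&(abs(c[...,1])<105)&(abs(c[...,1])>30)&(c[...,2]<200); print(x0,m.sum(),np.percentile(c[m][:,2],[10,50,90]).round(1) if m.any() else '')
E
python3 lz.py
```

```text
[-57.46005839   0.49584674  49.08398822] [-0.29620659  0.26494167 -0.5306393 ]
-70 99 [ 44.4  49.8 141.9]
-40 114 [43.4 47.6 99.4]
0 29 [43.5 47.4 51.1]
40 205 [41.1 45.5 48.9]
65 213 [42.6 46.5 50. ]
```

Call:
apply_moves(series="0 0 0.005 0 1; 0 0 0.005 0 1; 0 0 0 0 1; 0 0 0 0 1")

```text
time: 48.37
tool_pos: [541.4, -134.1, 47.5]
tcp_rot: [180.0, 0.0, 80.0]
ft_force: [0.8, 0.1, -0.2]
finger_gap: 0.0
grip_force: 0.0
```

Call:
apply_moves(series="0 0 0.004 0 1; 0 0 0 0 1; 0 0 0 0 1")

```text
time: 48.62
tool_pos: [541.3, -134.1, 46.2]
tcp_rot: [180.0, 0.0, 80.0]
ft_force: [-0.0, -0.5, -0.0]
finger_gap: 0.3
grip_force: 0.1
```

Call:
apply_moves(series="0 0 0.003 0 1; 0 0 0 0 1; 0 0 0 0 1")

```text
time: 48.87
tool_pos: [541.4, -134.1, 46.0]
tcp_rot: [180.0, 0.0, 80.0]
ft_force: [-3.4, 0.6, 6.0]
finger_gap: 0.2
grip_force: 3.2
```

Call:
apply_moves(series="0 0 0.004 0 1; 0 0 0 0 1; 0 0 0 0 1")

```text
time: 49.12
tool_pos: [541.5, -134.1, 45.8]
tcp_rot: [180.0, 0.0, 80.0]
ft_force: [-6.2, 2.6, 15.0]
finger_gap: 0.2
grip_force: 7.7
```

Call:
apply_moves(series="0 0 0.003 0 1; 0 0 0 0 1; 0 0 0 0 1")

```text
time: 49.37
tool_pos: [541.6, -134.2, 45.6]
tcp_rot: [180.0, 0.0, 80.0]
ft_force: [-10.8, 3.2, 22.1]
finger_gap: 0.3
grip_force: 11.0
```

Call:
apply_moves(series="0 0 -0.02 0 1; 0 0 -0.08 0 1; 0 0 -0.12 0 1; 0.05 -0.08 -0.12 0 1; 0.05 -0.1 -0.12 0 1")

```text
time: 49.78
tool_pos: [499.6, -100.1, 174.2]
tcp_rot: [179.9, 0.0, 79.9]
ft_force: [1.8, 1.0, 0.8]
finger_gap: -0.1
grip_force: 0.0
```

Call:
apply_moves(series="0.08 -0.1 -0.12 0 1; 0.08 -0.1 -0.1 0 1; 0.05 -0.05 -0.05 0 1; 0 0 0 0 1; 0 0 0 0 1")

```text
time: 50.2
tool_pos: [446.0, -34.5, 243.1]
tcp_rot: [179.8, 0.0, 80.1]
ft_force: [0.5, -0.3, 0.2]
finger_gap: -0.1
grip_force: 0.0
```

```bash
python3 lz.py; python3 -c "
from go import *
s=sense(); print(s['tool_pos'],s['time'])
f,d,K,T=shot('wrist'); c=tocase(cloud(f,d,K,T))
for x0 in (-72,-40,0,40,65):
  m=(d>0)&(abs(c[...,0]-x0)<3)&(abs(c[...,1])<100)&(c[...,2]<100); print(x0,m.sum(),np.percentile(c[m][:,2],[10,50,90]).round(1) if m.any() else '')
g,_,_,_=shot('top'); cv2.imwrite('pics/final.png',np.vstack([cv2.resize(f,(480,300)),cv2.resize(g[110:300,160:464],(480,300))]))"
```

```text
[-139.21370953 -109.74179442  243.0935309 ] [ 0.46851818 -0.30702789  0.23010838]
-70 186 [40.8 46.  50.7]
-40 204 [40.6 44.8 49.1]
0 207 [41.1 44.8 48.5]
40 207 [40.8 44.2 48.5]
65 213 [43.2 46.6 50. ]
[445.68148116 -34.99136982 241.73877947] 50.25
-72 1363 [30.  45.4 46.5]
-40 834 [43.  43.9 44.9]
0 563 [42.9 43.9 44.8]
40 115 [43.1 44.1 45.3]
65 32 [45.  45.6 46.3]
```

View pics/final.png

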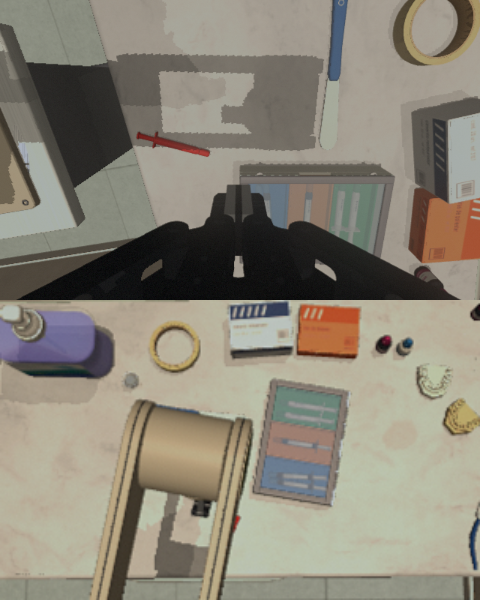

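The final view shows the lid flush at about 46 mm front and back. Through it I see two green syringes at (307,410), one orange at (302,442) and two blue at (300,480), each in its own tray. The spatula lies flat at (335,70), and the models and bottles have not moved.

```bash
python3 -c "
from bench import hand_in
print(hand_in())"
```

```text
the job is handed in; nothing more can be done
None
```

I handed the job in: I levered the lid open with the spatula, laid all five syringes present (2 green, 1 orange, 2 blue) in their own trays, and shut the lid flush, with the spatula left flat on the worktop and the models and bottles untouched. The second syringe in each of the green and blue trays was let go about 1 cm above the tray floor, and the fingers once tapped the worktop at 74 N (wrist limit 120 N).

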